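# Free a sample carrier from its clamping bed

### The job

Swing the hinged hold-down bar of the clamping bed up until it stands upright, slide the freed sample carrier along the channel out from beneath it until the carrier's leading edge is flush with the open end of the bed, then swing the bar fully down again. Keep the carrier flat on the bed all the way, and leave the mouse, the screwdriver and the jar where they are.

Things in the scene. Friction and masses are not known exactly. Their poses are not given: they have to be found in the camera images.
- fixture: Fixed clamping bed: aluminium channel 104 wide (x), 260 long (y), on a blue sole plate (x -69 to 81). Origin on the table; bed from y = -120 (open end, no stop) to 140 (low wall). Channel floor at z = 20, 80 wide; side rails' tops at z = 30. Hinge cheeks, 51 high, at x = 57 to 79 beside the bar; the bar lies across the channel at y = 46 to 74.
- bed_end (a point): Middle of the open end of the channel floor, 20 mm above the table. Axes are the fixture's: -y points out of the open end, the way the carrier slides out; x across the channel, z up. The carrier is flush when its leading edge lies over this end.
- bar (a joint): Angle (rad) of the steel hold-down bar: 0 = fully down (level, 1.5 mm above the carrier, firm stop), 1.57 = upright, 2.0 = other stop, leaning back to +x. Stiff friction hinge: the bar stays where it is left; some 4 N at the rod lifts it, less lowers it. While it is down the carrier's ceramic block cannot pass under it.
- bar_hinge (a point): On the bar's hinge axis, at the bar's middle, 38.5 mm above the table. The axis runs along the fixture's y. Axes turn with the bar and equal the fixture's at joint 0. The bar, 28 wide (y) and 14 thick, runs 166 mm from here to -x; its end block (16 x 28, top 29 above the hinge at joint 0) carries the rod.
- bar_rod (a point): Grip point on the axis of the bar's handle: a round rod 12 mm in diameter, along the fixture's y, sticking out 56 mm from the end block to +y; this point is 30 mm out. Seen from bar_hinge, in the bar's axes: (-158, 44, 19.5) mm; so 58 mm above the table at joint 0. Pinched from above, it rolls between the fingers as the bar swings. Axes turn with the bar.
- carrier_tab (a point): On the carrier's upright pull tab, mid-width and mid-thickness: 35 above the carrier's underside (tab top at 50, root at 10). The tab is 10 thick (y), 36 wide (x), 13 mm behind the leading edge. Axes are the carrier's, parallel to the fixture's; -y to the leading edge.
- carrier_edge (a point): Middle of the carrier's leading edge, at its underside. Carrier: dark steel plate 76 (x) x 110 (y) x 10 thick, 0.3 to 0.6 kg, 2 mm play each side in the channel. A white ceramic block 46 x 24 x 12 high is fixed on it, centre 83 mm behind this edge. At the start the bar lies between tab and block.
- mouse: Bystander: grey computer mouse 100 x 58 x 31, origin under its middle.
- driver: Bystander: screwdriver with a wooden handle, 160 long, lying on the table; origin under its middle.
- jar: Bystander: small amber jar, 48 in diameter, 55 high, origin under its middle.
Mind the look-alikes: they are no part of the job. Leave any orange look-alike of the part that bears carrier_tab alone.

How it is judged:
On the way, in this order (a step that is already met when the one before it is completed fails the run):
1. The bar has been swung up to upright (over 1.2 rad) (value of joint bar above 1.2 rad), for 0.2 s.
2. With the bar still up (over 1.0 rad), the carrier has been slid out until its leading edge is within 6 mm of flush with the bed's open end, lying flat (y of carrier_edge in the frame of bed_end between -0.006 and 0.006 m and angle between carrier_edge's own z axis and vertical below 0.05 rad and z of carrier_edge in the frame of bed_end between -0.004 and 0.004 m and value of joint bar above 1 rad), for 0.2 s.
At the end, for the whole second after the job is handed in: The carrier lies flat in the channel (within 3 degrees and 4 mm of the floor) with its leading edge flush with the bed's open end within 6 mm and no more than 6 mm off the channel's middle line, and the bar is fully down again (joint below 0.06 rad) (y of carrier_edge in the frame of bed_end between -0.006 and 0.006 m and angle between carrier_edge's own z axis and vertical below 0.05 rad and z of carrier_edge in the frame of bed_end between -0.004 and 0.004 m and value of joint bar below 0.06 rad and x of carrier_edge in the frame of bed_end between -0.006 and 0.006 m); the robot touches nothing.
It fails at once if The carrier is lifted more than 12 mm off the bed or tipped by more than 0.2 rad (z of carrier_edge in the frame of bed_end above 0.012 m or angle between carrier_edge's own z axis and vertical above 0.2 rad).
It fails at once if The mouse is moved more than 25 mm (distance of mouse from where it was at the start of the episode above 0.025 m).
It fails at once if The screwdriver is moved more than 25 mm (distance of driver from where it was at the start of the episode above 0.025 m).
It fails at once if The jar is moved more than 25 mm (distance of jar from where it was at the start of the episode above 0.025 m).
It also fails if it takes over 72 s, if anything falls off the work surface, if the arm or the gripper's body presses on something with over 40 N, if the wrist force passes 120 N, or if a joint passes its speed limit or range.

### The arm

A 6-joint arm with a two-finger parallel gripper is mounted at the origin on the work surface. World frame = base frame: x ahead of the robot, y to its left, z up, the work surface at z = 0. Lengths are in m, angles in rad, forces in N, time in s.
With the tool pointing down it reaches from about 0.35 to 0.775 m from the base axis. Payload 7.3 kg.
Tool frame: the origin (TCP) lies between the finger pads; the fingertips stand 25 mm ahead of it and the grasp point (between the pads) lies 6 mm ahead of it; y points along the fingers, z is the direction in which the jaws open and shut, and the axes are right-handed (so a half turn about y gives the same grasp; the last joint's range is limited). The gripper opens to 92 mm and grips with 3 to 60 N. Pads are 19 mm wide; open, the fingers measure 130 mm over their backs; the gripper's body (75 mm by 190 mm) begins 47 mm behind the grasp point.
Start: joints at [-0.146, 0.342, 1.524, -0, 1.275, -0.146], TCP at [0.525, 0, 0.219] pointing down, gripper open.
Joint ranges: [-2.53, 2.53], [-0.77, 2.02], [0.04, 2.7], [-1, 4.14], [0.28, 2.66], [-3.11, 3.11]. Speed limits (rad/s): [2.57, 2.57, 3.14, 3.14, 3.14, 3.14].

### API

Orientations are given as [roll, pitch, yaw] about the fixed x, y, z axes, in that order (R = Rz(yaw) Ry(pitch) Rx(roll)).
In Python, from cell import sensors, read_camera, hand_in gives the robot as it stands. The module is installed in compiled form; this text tells all that it offers.
- The arm moves only by the tool send_rows, never from a script. Its argument "motion" is a list that holds one entry, the list of rows, each a list of 4 numbers: the shift along the tool's x, y, z in m, then the turn about the tool's y in degrees. In form: [[[tx, ty, tz, twist], ...]]. A call has 1 to 8 rows; each row is the pose to reach, as a shift and turn from the pose measured when the call began, along the tool's axes at that moment; what a row does not reach only later rows make up. A row lasts 1/10 s, in which the tool goes at most 50 mm and 8.59 degrees, less where a joint would pass 70% of its speed; a pose out of reach is approached as far as the arm can. A call with a gripper value outside its range is refused whole. "gripper" is the opening, from 0 (shut) to 1 (fully open), set as the call begins (left out, the last holds). The fingers move at their own pace and stop on an object; "grip_force" is the grip in N (left out, the last holds). Time passes only in rows, so rows that repeat a pose let the fingers close. It gives the time, the measured TCP pose, the force and the opening at its end, in the units of the state.
- sensors.observe(): the state, without advancing time (a new reading comes with each control period).
- read_camera(name): name is "scene" or "side" or "wrist"; returns a dict with "frame" (420x560x3 uint8, red, green, blue), "fx", "fy", "cx", "cy" (pixels), "distortion" ([k1, k2, p1, p2, k3] as OpenCV has them; the pictures are not rectified), "extrinsics" (4x4, takes a point from world to camera coordinates). Camera axes: x right, y up, looking along -z (the intrinsics and any distortion apply to the point x, -y, -z); pixel columns grow to the right and rows downward; lengths in m; the calibration is good to about 2 mm. A picture is of the moment at which its call begins. There is no depth.
- hand_in(): hands the job in, once; it reports no verdict.
The state is a dict: "time": time; "qpos": joint angles; "qvel": joint speeds; "joint_efforts": joint torques, N m; "tool_pos": TCP position; "tool_rot": TCP orientation; "contact_force": force on the tool from outside, world axes, zero at the start; "torque": the same for the moment, N m; "opening": finger opening in m.
Only numpy, scipy, OpenCV 4.12 (cv2) and the standard library are available. Lean on these libraries where they do the work, as an engineer would, in place of code of your own. Each camera call takes 0.05 s, during which the arm holds its last target.

## Working session

There is one attempt and no reset: what is moved stays moved. The work goes in short steps, Python scripts to look and compute and a tool call to move; the robot and the scene stay as the last step left them, time stands still between calls to the robot, and variables do not carry over. Pictures are saved under pics/ and viewed, and the job is handed in when it is done.

Besides the shell and the picture viewer there is one more tool, called after ">>>" as name(argument=value, ...), one argument or row to a line, values as JSON. send_rows: Moves the arm, as the interface text tells. Its arguments: {"type":"object","properties":{"motion":{"type":"array"},"gripper":{"type":"number"},"grip_force":{"type":"number"}},"required":["motion"]}

```bash
mkdir -p pics; cat > h.py <<'E'
import numpy as np, cv2
from cell import sensors, read_camera, hand_in
def grab(n,tag):
    c=read_camera(n); cv2.imwrite(f'pics/{tag}.png',c['frame'][:,:,::-1])
    np.savez(f'pics/{tag}.npz',**{k:np.array(v) for k,v in c.items()}); return c
def load(tag): return np.load(f'pics/{tag}.npz')
def K(c): return np.array([[c['fx'],0,c['cx']],[0,c['fy'],c['cy']],[0,0,1.]])
def ray(c,uv):
    p=cv2.undistortPoints(np.array([[uv]],float),K(c),np.array(c['distortion'],float))[0,0]
    d=np.array([p[0],-p[1],-1]); E=c['extrinsics']; R=E[:3,:3]; o=-R.T@E[:3,3]; d=R.T@d
    return o,d/np.linalg.norm(d)
def atz(c,uv,z):
    o,d=ray(c,uv); return o+d*(z-o[2])/d[2]
def tri(*cu):
    A=0;b=0;rs=[]
    for c,uv in cu:
        o,d=ray(c,uv);P=np.eye(3)-np.outer(d,d);A=A+P;b=b+P@o;rs.append((o,P))
    x=np.linalg.solve(A,b); return x,[np.linalg.norm(P@(x-o))*1000 for o,P in rs]
def proj(c,X):
    E=c['extrinsics'];p=E[:3,:3]@np.array(X)+E[:3,3];p=np.array([[p[0],-p[1],-p[2]]])
    return cv2.projectPoints(p,np.zeros(3),np.zeros(3),K(c),np.array(c['distortion'],float))[0][0,0]
def crop(tag,x0,y0,w,h,s,out):
    im=cv2.imread(f'pics/{tag}.png')[y0:y0+h,x0:x0+w]; cv2.imwrite(f'pics/{out}.png',cv2.resize(im,None,fx=s,fy=s,interpolation=cv2.INTER_CUBIC))
E
python3 - <<'E'
from h import *
for n in ['scene','side','wrist']: 
    c=grab(n,n+'0'); E=c['extrinsics']; print(n,c['fx'],-E[:3,:3].T@E[:3,3])
s=sensors.observe();print(s)
E
```

```text
scene 462.95174038569263 [ 1.42015346 -0.17792978  0.74146738]
side 493.42761620388586 [0.48595573 0.77873179 0.76519063]
wrist 350.71580746246394 [0.52500735 0.06688475 0.38405573]
{'time': 0.15, 'qpos': array([-1.45979904e-01,  3.42561457e-01,  1.52475733e+00,  3.05784717e-05,
        1.27538674e+00, -1.45984391e-01]), 'qvel': array([-7.63507154e-05, -1.81693214e-03, -3.20794994e-03,  2.92041865e-04,
       -1.06903116e-04, -1.82761150e-03]), 'joint_efforts': array([ 7.52666965e-04, -4.31470585e+01, -2.44352603e+01,  7.18239485e-02,
        5.38185902e-02, -1.32920518e-04]), 'tool_pos': array([5.24709799e-01, 8.51205697e-05, 2.18119301e-01]), 'tool_rot': array([-1.57189311e+00,  1.90818559e-04, -1.57080086e+00]), 'contact_force': array([ 0.4250044 ,  0.14003959, -0.33424297]), 'torque': array([-0.04751227, -0.01008693, -0.00527001]), 'opening': 0.09202833741227265}
```

View pics/scene0.png

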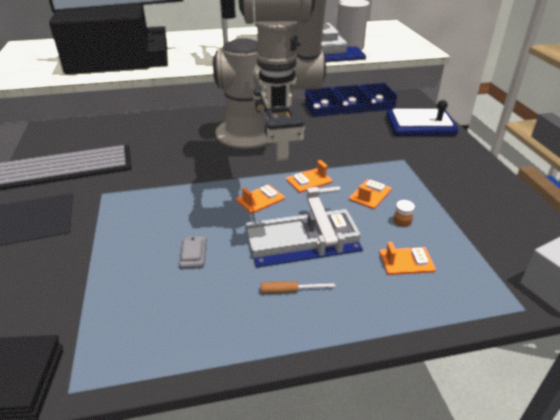

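View pics/side0.png

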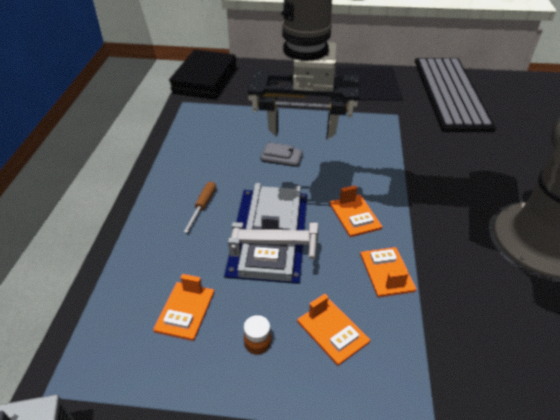

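View pics/wrist0.png

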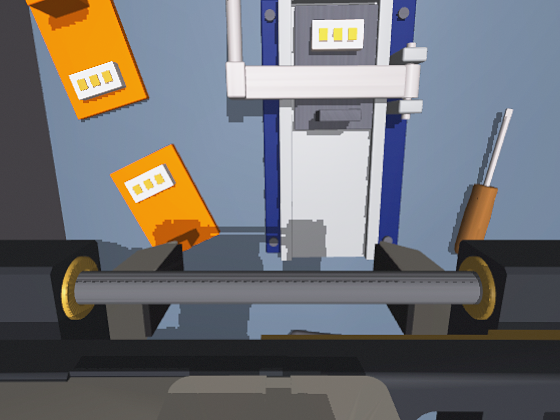

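The fixture lies about parallel to the world axes: open end toward -y, hinge at +x, rod at -x. I'll enlarge to measure it.

```bash
python3 - <<'E'
from h import *
crop('wrist0',210,0,230,280,2.1,'w0c')
crop('side0',215,170,120,120,5,'s0c')
crop('scene0',230,170,150,110,5,'c0c')
E
```

```text
(no output)
```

View pics/w0c.png

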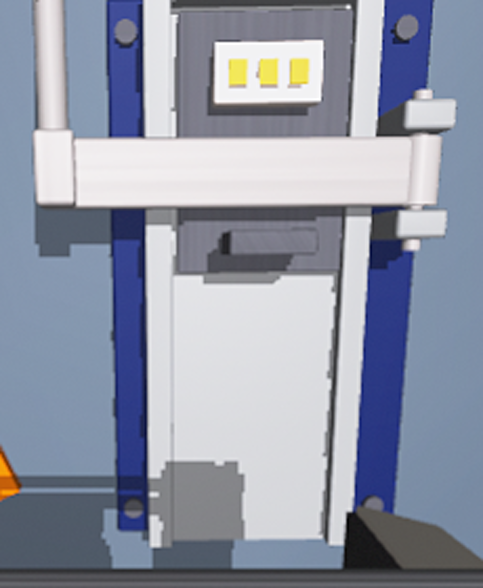

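View pics/s0c.png

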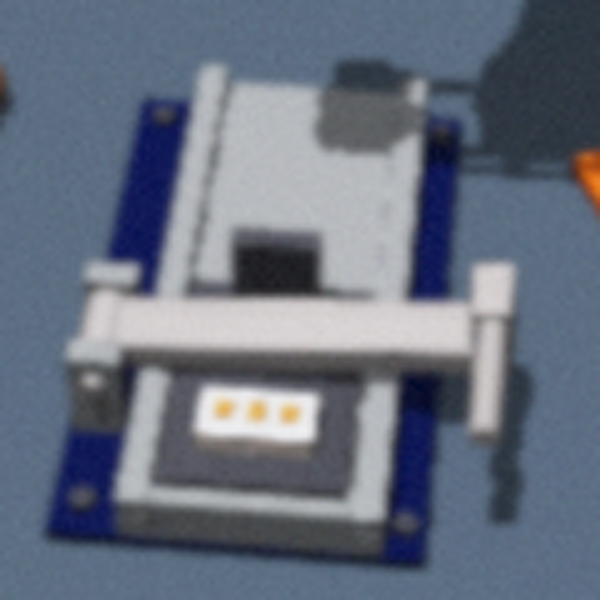

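View pics/c0c.png

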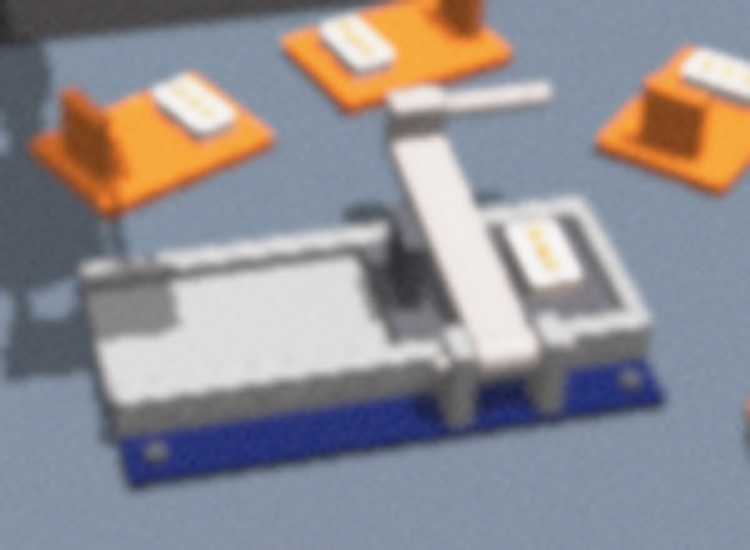

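```bash
cat > fit.py <<'E'
from h import *
from scipy.optimize import least_squares
W,S,C=load('wrist0'),load('side0'),load('scene0')
w=lambda u,v:(W,(210+u/2.1,v/2.1)); s=lambda u,v:(S,(215+u/5,170+v/5)); c=lambda u,v:(C,(230+u/5,170+v/5))
L=[]
def add(p,o,bar=0,n=''): L.append((np.array(p,float)/1000,o,bar,n))
add((-52,-120,30),w(150,546));add((40,-120,20),w(325,540));
B={'a':(-166,-14,29),'b':(-150,-14,29),'c':(-166,14,29),'d':(-150,14,29)}
for k,o in dict(a=w(35,205),b=w(75,207),c=w(38,130),d=w(73,130)).items(): add(B[k],o,1,'w'+k)
for k,o in dict(a=s(517,264),b=s(473,262),c=s(513,318),d=s(473,315)).items(): add(B[k],o,1,'s'+k)
for k,o in dict(a=c(385,95),b=c(392,125),c=c(440,88),d=c(443,113)).items(): add(B[k],o,1,'c'+k)
add((-158,70,19.5),s(484,432),1,'srod');add((-158,70,19.5),c(550,90),1,'crod')
add((52,140,30),s(117,500));add((-52,140,30),s(385,520));add((52,-120,30),s(200,68));
add((52,-120,30),c(118,405));add((-52,-120,30),c(82,268));add((52,140,30),c(650,325));add((-52,140,30),c(582,200))
def T(q,p,bar):
    x,y,a,hx,hz=q
    p=p.copy()
    if bar: p=p+[hx,0.060,hz]
    return np.array([x+np.cos(a)*p[0]-np.sin(a)*p[1],y+np.sin(a)*p[0]+np.cos(a)*p[1],p[2]])
f=lambda q:np.concatenate([proj(o[0],T(q,p,b))-o[1] for p,o,b,n in L])
r=least_squares(f,[.53,.17,0,.068,.0385],loss='soft_l1')
q=r.x
if __name__=='__main__':
    print(q); 
    for (p,o,b,n),e in zip(L,f(q).reshape(-1,2)): print(n,p*1000,e.round(1))
    for z in(.030,):
        a=atz(W,w(178,272)[1],z);b=atz(W,w(337,272)[1],z);print('edge',a,b)
        m=(a+b)/2-[q[0],q[1],0];ca,sa=np.cos(q[2]),np.sin(q[2]);print('edge in fixture',ca*m[0]+sa*m[1],-sa*m[0]+ca*m[1])
    print('rod grip',T(q,np.array([-.158,.044,.0195]),1),'hinge',T(q,np.zeros(3),1),'bedend',T(q,np.array([0,-.12,.02]),0))
    A=B
    for k,i in zip('abcd',range(2,6)):
        print(k,tri(L[i][1],L[i+4][1],L[i+8][1]),T(q,np.array(B[k])/1000,1))
    print('rod tip tri',tri(s(484,432),c(550,90)))
    print('tabtop tri left', tri(w(228,232),s(318,235)),tri(w(318,232),s(236,235)))
E
python3 fit.py
```

```text
[0.5781712  0.04074639 0.02007096 0.07056533 0.04661132]
 [ -52. -120.   30.] [0.2 0.6]
 [  40. -120.   20.] [-0.2 -1.5]
wa [-166.  -14.   29.] [0.2 0.4]
wb [-150.  -14.   29.] [ 0.3 -0.9]
wc [-166.   14.   29.] [-3.1  0.3]
wd [-150.   14.   29.] [-0.3 -0.1]
sa [-166.  -14.   29.] [-1.1  0.5]
sb [-150.  -14.   29.] [-0.4  0.4]
sc [-166.   14.   29.] [-0.8 -0.1]
sd [-150.   14.   29.] [-1. -0.]
ca [-166.  -14.   29.] [-0.3 -0.3]
cb [-150.  -14.   29.] [-0.  -2.8]
cc [-166.   14.   29.] [-0.8 -0.3]
cd [-150.   14.   29.] [ 0.4 -1.9]
srod [-158.    70.    19.5] [-0.5  2. ]
crod [-158.    70.    19.5] [-1.2  1.3]
 [ 52. 140.  30.] [-0.9 -0.6]
 [-52. 140.  30.] [-0.5 -0.6]
 [  52. -120.   30.] [-0.7 -1.4]
 [  52. -120.   30.] [-0.3 -1.2]
 [ -52. -120.   30.] [-0.6 -1.4]
 [ 52. 140.  30.] [ 0.3 -1.7]
 [-52. 140.  30.] [-0.5 -2. ]
edge [0.54114125 0.05799656 0.03      ] [0.61557716 0.0579784  0.03      ]
edge in fixture 0.0005339834441778167 0.017233841372969936
rod grip [0.4886669  0.14297066 0.06611132] hinge [0.64751814 0.10215053 0.04661132] bedend [ 0.58057956 -0.07922944  0.02      ]

[... 383 characters left out ...]
11358342, 0.07535477]), [np.float64(1.8414230238722162), np.float64(2.311280784073199), np.float64(1.0956407241584556)]) [0.4812706  0.11281615 0.07561132]
d (array([0.49677679, 0.1121377 , 0.07195092]), [np.float64(1.479039202141826), np.float64(2.4189509306788795), np.float64(1.8461443452085635)]) [0.49726738 0.11313726 0.07561132]
rod tip tri (array([0.48840936, 0.17049272, 0.07147192]), [np.float64(1.6467099157687366), np.float64(1.6467099157687037)])
tabtop tri left (array([0.55945779, 0.07485968, 0.0746657 ]), [np.float64(0.34498241725783335), np.float64(0.3449824172576743)]) (array([0.59451746, 0.07502074, 0.0716179 ]), [np.float64(1.5812988400655643), np.float64(1.5812988400654389)])
```

>>> send_rows(
  motion=[
    [[-0.025, 0, -0.02, 0], [-0.05, 0, -0.04, 0], [-0.05, 0, -0.04, 0], [-0.05, 0, -0.04, 0]],
  ],
)

```text
time: 0.55
tool_pos: [0.4847, 0.0503, 0.2183]
tool_rot: [-1.572, -0.0, -1.569]
contact_force: [-0.4, 0.0, -0.5]
opening: 0.0918
```

```bash
python3 - <<'E'
from h import *
grab('wrist','wrist1'); s=sensors.observe(); print(s['time'],s['tool_pos'],s['tool_rot'])
crop('wrist1',0,0,560,420,1.4,'w1c')
E
```

```text
0.6 [0.48505477 0.04986014 0.21825642] [-1.57139371e+00 -1.70857366e-04 -1.57037009e+00]
```

View pics/w1c.png

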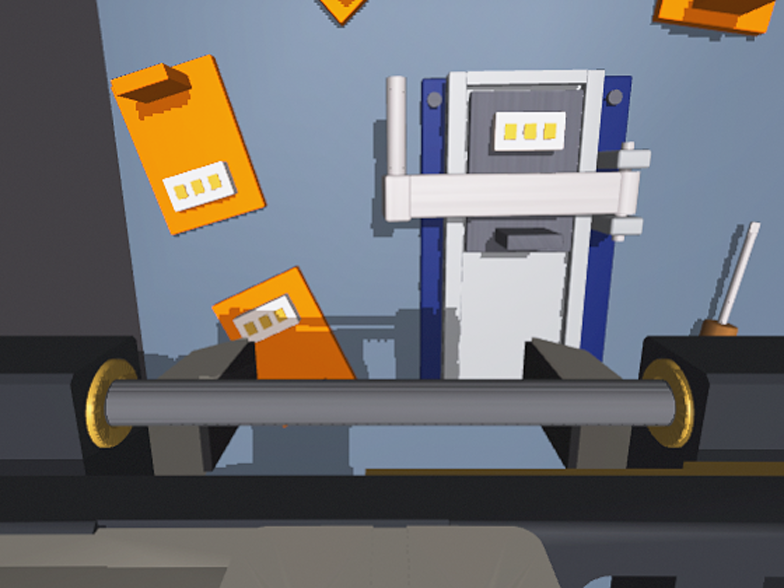

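The whole bar shows: rod tip near (283,55) px and the end block around (275-293, 126-157). I'll enlarge this for a refit.

```bash
python3 - <<'E'
from h import *
crop('wrist1',265,40,200,150,4,'w1d')
E
```

```text
(no output)
```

View pics/w1d.png

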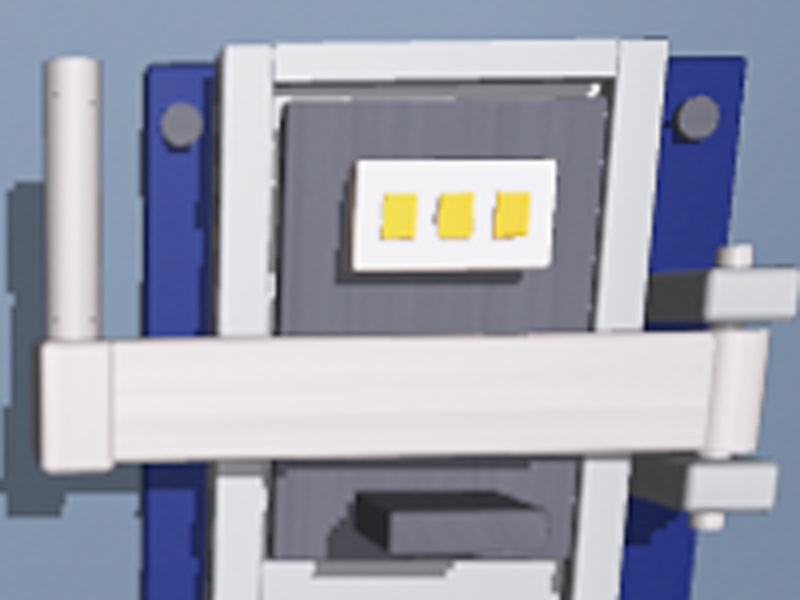

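```bash
cat > fit2.py <<'E'
from h import *
from scipy.optimize import least_squares
D={n:load(n) for n in['wrist0','side0','scene0','wrist1']}
def P(n,x0,y0,sc): return lambda u,v:(n,np.array([x0+(u+.5)/sc-.5,y0+(v+.5)/sc-.5]))
w=P('wrist0',210,0,2.1);s=P('side0',215,170,5);c=P('scene0',230,170,5);x=P('wrist1',265,40,4)
L=[]
def add(p,*os,f='F',n=''):
    for o in os: L.append((np.array(p,float)/1000,o,f,n))
add((-52,-120,30),w(150,546),c(82,268));add((40,-120,20),w(325,540));
add((-166,-14,29),w(35,205),s(517,264),c(385,95),x(40,470),f='B',n='a')
add((-150,-14,29),w(75,207),s(473,262),c(392,125),x(113,466),f='B',n='b')
add((-166,14,29),s(513,318),c(440,88),x(40,342),f='B',n='c')
add((-150,14,29),w(73,130),s(473,315),c(443,113),x(110,340),f='B',n='d')
add((-158,70,19.5),s(484,432),c(550,90),x(73,64),f='B',n='rod')
add((52,140,30),s(117,500),c(650,325),x(667,40));add((-52,140,30),s(385,520),c(582,200),x(222,45));add((52,-120,30),s(200,68),c(118,405))
# carrier frame: origin leading edge middle underside
add((-38,0,10),w(178,272),x(270,558),f='C',n='edge');add((38,0,10),w(337,272),x(560,558),f='C',n='edge')
add((-18,8,50),x(390,553),f='C',n='tab');add((18,8,50),x(548,553),f='C',n='tab');add((-18,18,50),x(390,510),f='C',n='tab')
add((-23,95,22),x(357,160),w(215,42),f='C',n='cer');add((23,95,22),x(556,160),w(323,42),f='C',n='cer');add((-23,71,22),x(352,270),w(213,103),f='C',n='cer');add((23,71,22),x(552,268),w(320,103),f='C',n='cer')
def T(q,p,f):
    X,Y,a,hx,th,cx,cy=q[:7]
    if f=='B':
        p=np.array([p[0]*np.cos(th)+p[2]*np.sin(th)+hx,p[1]+.06,-p[0]*np.sin(th)+p[2]*np.cos(th)+.0385])
    if f=='C': p=p+[cx,cy,.02]
    return np.array([X+np.cos(a)*p[0]-np.sin(a)*p[1],Y+np.sin(a)*p[0]+np.cos(a)*p[1],p[2]])
names=list(D)
def f(q):
    o=q[7:].reshape(4,3)
    e=[proj(D[ob[0]],T(q,p,g)+o[names.index(ob[0])])-ob[1] for p,ob,g,n in L]
    return np.concatenate([np.concatenate(e), q[7:]/.001, [q[4]/.01]])
r=least_squares(f,np.r_[.578,.04,.02,.068,0,0,.017,np.zeros(12)],loss='soft_l1');q=r.x
if __name__=='__main__':
    print(q[:7].round(4));print((q[7:].reshape(4,3)*1000).round(1))
    e=f(q)[:2*len(L)].reshape(-1,2)
    for (p,o,g,n),ee in zip(L,e): print(o[0],n or 'fix',p*1000,ee.round(1))
    for n,p,g in [('rod',(-.158,.044,.0195),'B'),('hinge',(0,0,0),'B'),('end',(0,-.12,.02),'F'),('tab',(0,.013,.035),'C')]: print(n,T(q,np.array(p),g))
    print('rodtip',tri(*[(D[o[0]],o[1]) for o in[s(484,432),c(550,90),x(73,64)]]))
E
python3 fit2.py
```

```text
[0.5782 0.0402 0.0132 0.0683 0.0551 0.0006 0.0178]
[[-0.1 -0.  -0.3]
 [-0.5 -0.2  0.2]
 [ 0.6 -0.1 -1.1]
 [ 0.   0.4 -0.9]]
wrist0 fix [ -52. -120.   30.] [-0.4  1. ]
scene0 fix [ -52. -120.   30.] [-0.3 -0.6]
wrist0 fix [  40. -120.   20.] [-0.8 -0.6]
wrist0 a [-166.  -14.   29.] [0.2 0.5]
side0 a [-166.  -14.   29.] [-0.3  0.5]
scene0 a [-166.  -14.   29.] [0.1 0.2]
wrist1 a [-166.  -14.   29.] [-0.   0.5]
wrist0 b [-150.  -14.   29.] [ 0.3 -0.6]
side0 b [-150.  -14.   29.] [0.3 0.6]
scene0 b [-150.  -14.   29.] [ 0.4 -2. ]
wrist1 b [-150.  -14.   29.] [-0.1  1.2]
side0 c [-166.   14.   29.] [-0.1 -0.1]
scene0 c [-166.   14.   29.] [-0.3  0.3]
wrist1 c [-166.   14.   29.] [-0.5 -0.5]
wrist0 d [-150.   14.   29.] [0.  0.1]
side0 d [-150.   14.   29.] [-0.4  0.2]
scene0 d [-150.   14.   29.] [ 0.9 -1. ]
wrist1 d [-150.   14.   29.] [ 0.7 -0.2]
side0 rod [-158.    70.    19.5] [0.2 2.1]
scene0 rod [-158.    70.    19.5] [-0.8  2. ]
wrist1 rod [-158.    70.    19.5] [-0.7  0.2]
side0 fix [ 52. 140.  30.] [-0.7 -0.7]
scene0 fix [ 52. 140.  30.] [ 0.5 -0.4]
wrist1 fix [ 52. 140.  30.] [ 
[... 403 characters left out ...]
  0.4]
wrist1 tab [18.  8. 50.] [-0.2 -0.1]
wrist1 tab [-18.  18.  50.] [-0.   0.1]
wrist1 cer [-23.  95.  22.] [-0.2  0.2]
wrist0 cer [-23.  95.  22.] [-0.6  0. ]
wrist1 cer [23. 95. 22.] [ 0.1 -0.5]
wrist0 cer [23. 95. 22.] [ 0.2 -0.8]
wrist1 cer [-23.  71.  22.] [-0.  -0.1]
wrist0 cer [-23.  71.  22.] [0.1 0.5]
wrist1 cer [23. 71. 22.] [-0.9 -0.3]
wrist0 cer [23. 71. 22.] [ 0.3 -0.3]
rod [0.48846629 0.14307494 0.06666548]
hinge [0.64571938 0.1011414  0.0385    ]
end [ 0.57977107 -0.07974242  0.02      ]
tab [0.57842572 0.0710312  0.055     ]
rodtip (array([0.488732  , 0.16926221, 0.07222261]), [np.float64(0.7689923582911439), np.float64(1.243190625311342), np.float64(0.6482198000565383)])
```

>>> send_rows(
  motion=[
    [[-0.04, 0.02, 0.0015, 0], [-0.08, 0.05, 0.0035, 0], [-0.095, 0.09, 0.0035, 0], [-0.095, 0.12, 0.0035, 0], [-0.095, 0.14, 0.0035, 0], [-0.095, 0.146, 0.0035, 0], [-0.095, 0.146, 0.0035, 0]],
  ],
  gripper=0.6,
)

```text
time: 1.3
tool_pos: [0.4887, 0.1443, 0.0716]
tool_rot: [-1.573, -0.0, -1.571]
contact_force: [-0.6, 0.5, 0.5]
opening: 0.0549
```

```bash
python3 - <<'E'
from h import *
grab('wrist','wrist2');grab('side','side2');grab('scene','scene2'); s=sensors.observe(); print(s['time'],s['tool_pos'],s['tool_rot'],s['contact_force'],s['opening'])
a=cv2.imread('pics/wrist2.png');b=cv2.resize(cv2.imread('pics/side2.png')[150:310,200:420],(560,407));c=cv2.resize(cv2.imread('pics/scene2.png')[120:280,220:440],(560,407))
cv2.imwrite('pics/m2.png',cv2.resize(np.vstack([np.hstack([b,c])]),(800,291)))
E
```

```text
1.45 [0.48961218 0.1446224  0.07341564] [-1.56895727e+00  1.41886279e-04 -1.57101214e+00] [ 1.02582727 -0.24427196  0.24970005] 0.05520885611786301
```

View pics/wrist2.png

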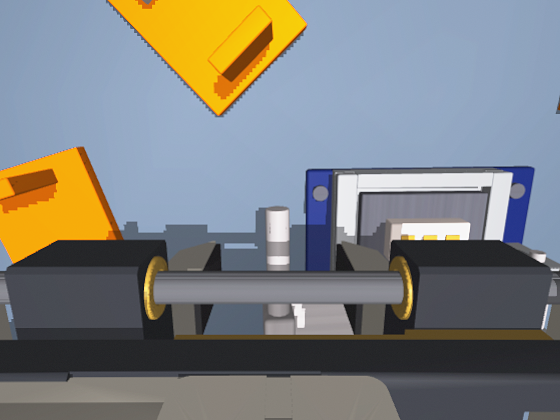

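View pics/m2.png

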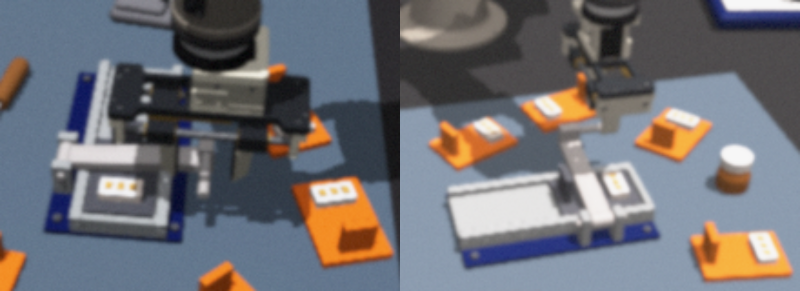

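The rod (wrist image about (278,220)-(278,300)) is centred between the fingers at roughly x=175-385. Now closing.

>>> send_rows(
  motion=[
    [[0, 0, 0, 0], [0, 0, 0, 0], [0, 0, 0, 0], [0, 0, 0, 0], [0, 0, 0, 0], [0, 0, 0, 0]],
  ],
  gripper=0,
  grip_force=25,
)

```text
time: 2.05
tool_pos: [0.4896, 0.1446, 0.0734]
tool_rot: [-1.569, 0.0, -1.571]
contact_force: [0.2, 0.3, -0.3]
opening: 0.0118
```

```bash
cat > arc.py <<'E'
import numpy as np,sys
h=np.array([.6457,.0385]);r=.1592
def pt(t): a=t+.1228; return h+r*np.array([-np.cos(a),np.sin(a)])
def th(x,z): return np.arctan2(z-.006-h[1],h[0]-x)-.1228
def rows(x,z,t1,n):  # from measured TCP
    t0=th(x,z);g=np.array([x,z-.006])
    print('th now',t0,'radius',np.hypot(*(g-h)))
    for k in range(1,n+1):
        d=pt(t0+(t1-t0)*k/n)-g; print([0,round(-d[1],4),round(d[0],4),0],end=', ')
    print()
rows(float(sys.argv[1]),float(sys.argv[2]),float(sys.argv[3]),int(sys.argv[4]))
E
python3 arc.py .4896 .0734 .5 8
```

```text
th now 0.06026493728453862 radius 0.15875270076442802
[0, np.float64(-0.0086), np.float64(0.0014), 0], [0, np.float64(-0.0171), np.float64(0.0037), 0], [0, np.float64(-0.0254), np.float64(0.0064), 0], [0, np.float64(-0.0335), np.float64(0.0096), 0], [0, np.float64(-0.0415), np.float64(0.0133), 0], [0, np.float64(-0.0492), np.float64(0.0174), 0], [0, np.float64(-0.0567), np.float64(0.0219), 0], [0, np.float64(-0.064), np.float64(0.0268), 0],
```

>>> send_rows(
  motion=[
    [[0, -0.0086, 0.0014, 0], [0, -0.0171, 0.0037, 0], [0, -0.0254, 0.0064, 0], [0, -0.0335, 0.0096, 0], [0, -0.0415, 0.0133, 0], [0, -0.0492, 0.0174, 0], [0, -0.0567, 0.0219, 0], [0, -0.064, 0.0268, 0]],
  ],
)

```text
time: 2.85
tool_pos: [0.5167, 0.1446, 0.1381]
tool_rot: [-1.569, 0.0, -1.571]
contact_force: [0.6, 0.3, -0.8]
opening: 0.0002
```

```bash
python3 -c "
from h import *
s=sensors.observe();print(s['tool_pos'],s['contact_force'],s['opening'])
import subprocess;print(subprocess.run(['python3','arc.py',str(s['tool_pos'][0]),str(s['tool_pos'][2]),'1.05','8'],capture_output=True,text=True).stdout.replace('np.float64',''))"
```

```text
[0.51667203 0.14462285 0.13811497] [ 0.58274121  0.31297458 -0.83211122] 0.00016935405284076045
th now 0.5048621629763159 radius 0.15941135626746086
[0, (-0.0084), (0.0068), 0], [0, (-0.0165), (0.0141), 0], [0, (-0.0241), (0.0218), 0], [0, (-0.0311), (0.0301), 0], [0, (-0.0376), (0.0388), 0], [0, (-0.0434), (0.048), 0], [0, (-0.0486), (0.0575), 0], [0, (-0.0531), (0.0673), 0],
```

The fingers shut to 0, so the rod slipped out. Looking.

```bash
python3 - <<'E'
from h import *
for n in('side','scene','wrist'): grab(n,n+'3')
b=cv2.imread('pics/side3.png')[150:310,200:420];c=cv2.imread('pics/scene3.png')[120:280,220:440]
cv2.imwrite('pics/m3.png',cv2.resize(np.hstack([b,c]),(800,291),interpolation=cv2.INTER_CUBIC))
E
```

```text
(no output)
```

View pics/m3.png

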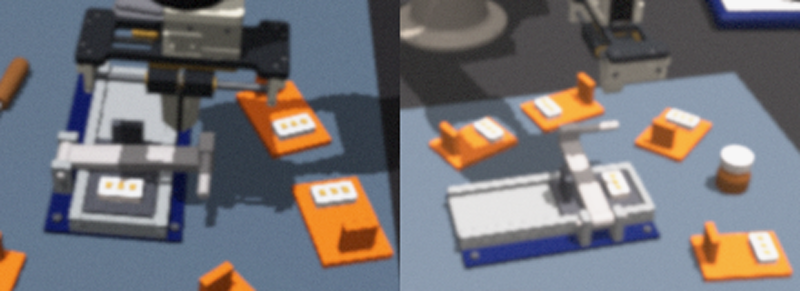

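View pics/wrist3.png

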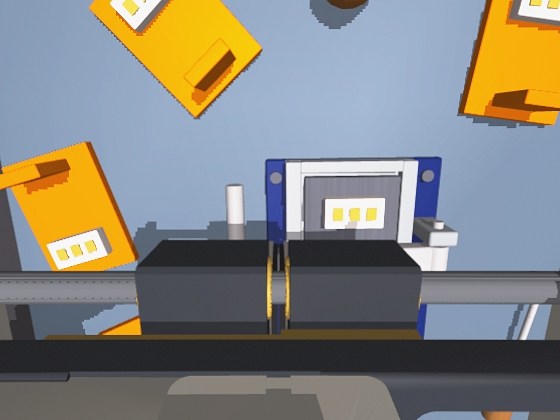

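>>> send_rows(
  motion=[
    [[0, 0, -0.014, 0], [0, 0, -0.028, 0], [0, 0, -0.028, 0], [0, 0.01, -0.028, 0], [0, 0.03, -0.028, 0], [0, 0.055, -0.028, 0], [0, 0.071, -0.028, 0], [0, 0.071, -0.028, 0]],
  ],
  gripper=0.6,
)

```text
time: 3.8
tool_pos: [0.4877, 0.1443, 0.064]
tool_rot: [-1.573, -0.0, -1.571]
contact_force: [-0.5, 0.8, 0.1]
opening: 0.0547
```

>>> send_rows(
  motion=[
    [[0, 0, 0, 0], [0, 0, 0, 0], [0, 0, 0, 0], [0, 0, 0, 0], [0, 0, 0, 0], [0, 0, 0, 0], [0, 0, 0, 0]],
  ],
  gripper=0,
  grip_force=50,
)

```text
time: 4.5
tool_pos: [0.4883, 0.1444, 0.0642]
tool_rot: [-1.572, -0.0, -1.571]
contact_force: [1.3, 0.3, -1.2]
opening: 0.0077
```

>>> send_rows(
  motion=[
    [[0, -0.001, 0, 0], [0, -0.002, 0.0002, 0], [0, -0.003, 0.0004, 0], [0, -0.004, 0.0006, 0]],
  ],
)

```text
time: 4.9
tool_pos: [0.4892, 0.1443, 0.0682]
tool_rot: [-1.571, -0.0, -1.571]
contact_force: [4.1, 0.4, -4.5]
opening: 0.0075
```

```bash
python3 - <<'E'
from h import *
for n in('side','scene','wrist'): grab(n,n+'4')
b=cv2.imread('pics/side4.png')[190:290,230:370];c=cv2.imread('pics/scene4.png')[150:250,270:410]
cv2.imwrite('pics/m4.png',cv2.resize(np.vstack([np.hstack([b,c])]),(800,286),interpolation=cv2.INTER_CUBIC))
crop('wrist4',180,180,200,150,4,'w4c')
E
```

```text
(no output)
```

View pics/m4.png

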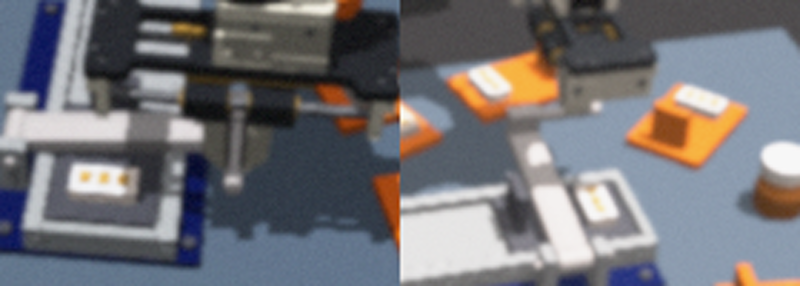

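View pics/w4c.png

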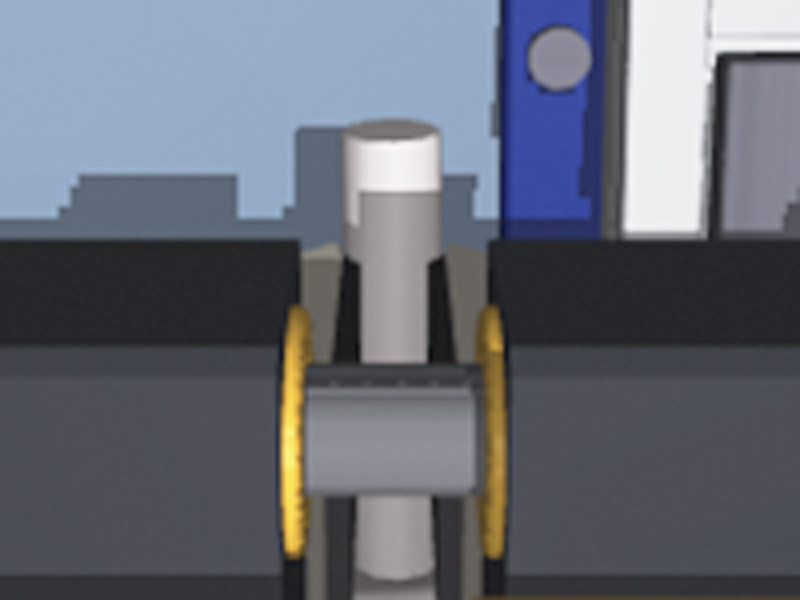

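```bash
python3 - <<'E'
from h import *
from fit2 import q,T
W,S,C=[load(n+'4') for n in('wrist','side','scene')]
a=(W,(277.5,212.1));b=(S,(311,253.5));c=(C,(338.6,187.3))
print(tri(a,b,c),tri(a,b),tri(a,c),tri(b,c))
for th in(0,.03,.055,.08,.1):
    q[4]=th;X=T(q,np.array([-.158,.070,.0195]),'B'); print(th,X.round(4),[ (proj(m,X)-np.array(u)).round(1) for m,u in (a,b,c)])
E
```

```text
(array([0.48956425, 0.16743229, 0.07477029]), [np.float64(1.8219921101524421), np.float64(2.0674010765043653), np.float64(1.0941940959818386)]) (array([0.4892666 , 0.17121635, 0.08211305]), [np.float64(0.01693956644280691), np.float64(0.016939566442940087)]) (array([0.48897098, 0.16823797, 0.07270738]), [np.float64(0.556088786653098), np.float64(0.5560887866529937)]) (array([0.49006673, 0.1662339 , 0.07500945]), [np.float64(1.249200079541562), np.float64(1.249200079541446)])
0 [0.4868 0.1691 0.058 ] [array([-4.7, -7.8]), array([0.7, 7.8]), array([-0.2,  4.3])]
0.03 [0.4875 0.1691 0.0627] [array([-3.5, -5.6]), array([0.5, 6.1]), array([0. , 2.9])]
0.055 [0.4881 0.1691 0.0667] [array([-2.2, -3.8]), array([0.3, 4.7]), array([0.2, 1.8])]
0.08 [0.4889 0.1691 0.0706] [array([-0.7, -1.8]), array([-0. ,  3.3]), array([0.4, 0.7])]
0.1 [0.4895 0.1691 0.0737] [array([ 0.7, -0.2]), array([-0.3,  2.2]), array([ 0.6, -0.2])]
```

>>> send_rows(
  motion=[
    [[0, 0, 0, 0], [0, 0, 0, 0], [0, -0.004, 0, 0], [0, -0.008, 0, 0], [0, -0.011, 0, 0], [0, -0.011, 0, 0]],
  ],
  gripper=0.4,
)

```text
time: 5.65
tool_pos: [0.4896, 0.1444, 0.0801]
tool_rot: [-1.57, -0.0, -1.571]
contact_force: [0.2, -0.6, 0.3]
opening: 0.0369
```

>>> send_rows(
  motion=[
    [[0, 0, 0, 0], [0, 0, 0, 0], [0, 0, 0, 0], [0, 0, 0, 0], [0, 0, 0, 0], [0, 0, 0, 0], [0, 0, 0, 0]],
  ],
  gripper=0,
  grip_force=60,
)

```text
time: 6.35
tool_pos: [0.4895, 0.1444, 0.08]
tool_rot: [-1.57, -0.0, -1.571]
contact_force: [-0.1, 0.0, 1.1]
opening: 0.0005
```

>>> send_rows(
  motion=[
    [[0, -0.002, 0.0003, 0], [0, -0.004, 0.0007, 0], [0, -0.006, 0.0012, 0], [0, -0.008, 0.0018, 0]],
  ],
)

```text
time: 6.75
tool_pos: [0.4915, 0.1444, 0.0883]
tool_rot: [-1.57, -0.0, -1.571]
contact_force: [-0.6, 0.5, -0.4]
opening: 0.0001
```

```bash
python3 - <<'E'
from h import *
s=sensors.observe();print(s['tool_pos'],s['contact_force'],s['opening'])
for n in('side','wrist'): grab(n,n+'5')
crop('side5',230,190,140,100,3,'a');crop('wrist5',210,180,140,100,3,'b')
cv2.imwrite('pics/m5.png',np.hstack([cv2.imread('pics/a.png')[:,:390],cv2.imread('pics/b.png')[:,:390]]))
E
```

```text
[0.49149036 0.14443833 0.08832523] [-0.64430321  0.49656471 -0.39730568] 9.16197349840893e-05
```

View pics/m5.png

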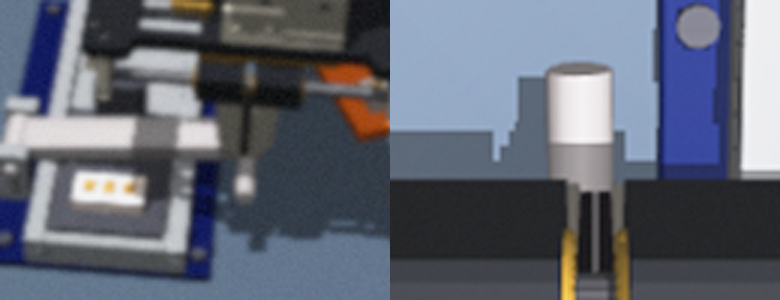

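```bash
python3 - <<'E'
from h import *
grab('scene','scene5')
crop('side5',270,190,80,80,5,'a');crop('side4',270,190,80,80,5,'b');crop('scene5',300,150,80,80,5,'c');crop('scene4',300,150,80,80,5,'d')
r=lambda x:cv2.imread(f'pics/{x}.png')
cv2.imwrite('pics/m6.png',cv2.resize(np.vstack([np.hstack([r('b'),r('a')]),np.hstack([r('d'),r('c')])]),(600,600)))
E
```

```text
(no output)
```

View pics/m6.png

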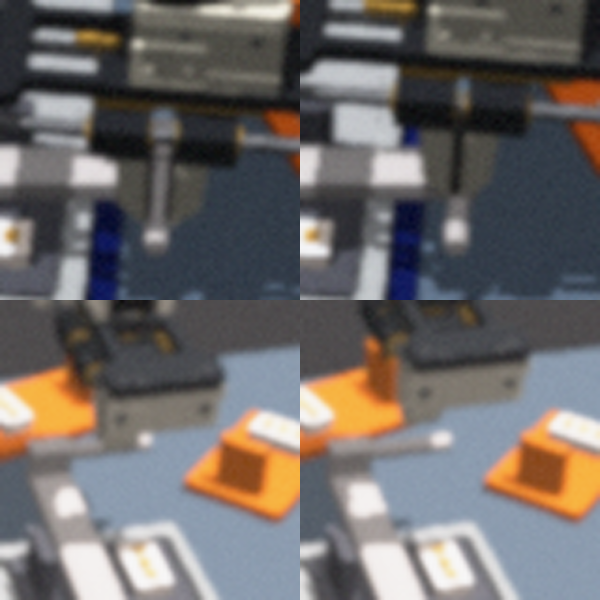

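>>> send_rows(
  motion=[
    [[0, 0.001, -0.001, 0], [0, 0.002, -0.002, 0], [0, 0.003, -0.002, 0]],
  ],
)

```text
time: 7.2
tool_pos: [0.4892, 0.1444, 0.085]
tool_rot: [-1.57, -0.0, -1.571]
contact_force: [-0.0, 0.7, 0.4]
opening: 0.0002
```

>>> send_rows(
  motion=[
    [[0, 0.001, 0, 0], [0, 0.002, 0, 0], [0, 0.003, 0, 0]],
  ],
)

```text
time: 7.5
tool_pos: [0.4892, 0.1444, 0.0819]
tool_rot: [-1.57, -0.0, -1.571]
contact_force: [-0.0, -0.1, 0.5]
opening: 0.0005
```

>>> send_rows(
  motion=[
    [[0, 0.001, 0, 0], [0, 0.002, 0, 0], [0, 0.003, 0, 0]],
  ],
)

```text
time: 7.8
tool_pos: [0.4892, 0.1444, 0.0788]
tool_rot: [-1.57, -0.0, -1.571]
contact_force: [0.2, 0.3, 0.0]
opening: 0.0005
```

>>> send_rows(
  motion=[
    [[0, 0.001, 0, 0], [0, 0.002, 0, 0], [0, 0.003, 0, 0]],
  ],
)

```text
time: 8.1
tool_pos: [0.4892, 0.1444, 0.0757]
tool_rot: [-1.57, -0.0, -1.571]
contact_force: [0.2, -0.2, -0.6]
opening: 0.0005
```

```bash
python3 - <<'E'
from h import *
for n in('side','wrist','scene'): grab(n,n+'7')
crop('side7',270,190,80,80,5,'a');crop('wrist7',210,170,140,140,2.857,'b');crop('scene7',300,150,80,80,5,'c')
r=lambda x:cv2.resize(cv2.imread(f'pics/{x}.png'),(400,400))
cv2.imwrite('pics/m7.png',cv2.resize(np.hstack([r('a'),r('c')]),(800,400)));cv2.imwrite('pics/m7b.png',r('b'))
E
```

```text
(no output)
```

View pics/m7.png

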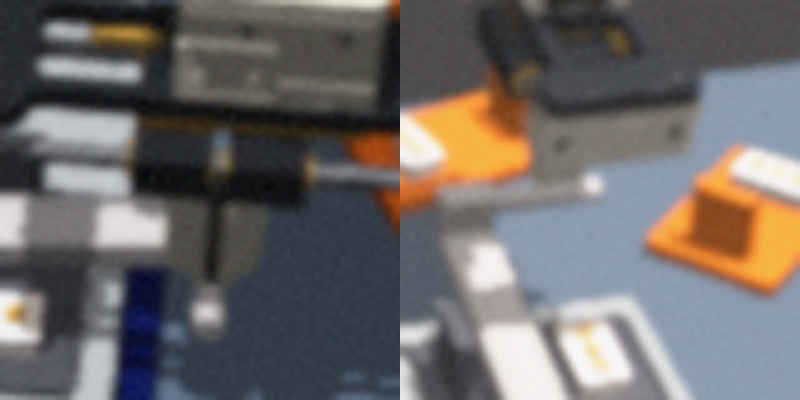

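View pics/m7b.png

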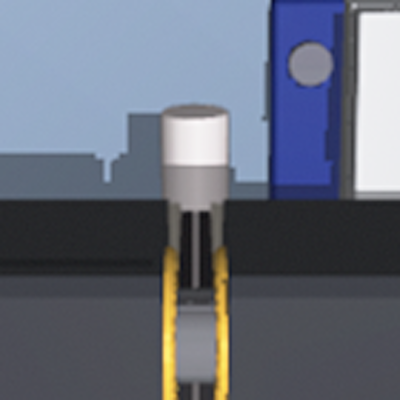

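>>> send_rows(
  motion=[
    [[0, 0.001, 0, 0], [0, 0.002, 0, 0], [0, 0.003, 0, 0], [0, 0.003, 0, 0]],
  ],
)

```text
time: 8.65
tool_pos: [0.4891, 0.1444, 0.0726]
tool_rot: [-1.57, -0.0, -1.571]
contact_force: [-0.2, -0.2, -0.4]
opening: 0.0007
```

>>> send_rows(
  motion=[
    [[0, 0.001, 0, 0], [0, 0.002, 0, 0], [0, 0.003, 0, 0], [0, 0.003, 0, 0]],
  ],
)

```text
time: 9.05
tool_pos: [0.4891, 0.1444, 0.0694]
tool_rot: [-1.571, -0.0, -1.571]
contact_force: [-0.6, 0.4, -0.2]
opening: 0.0004
```

```bash
python3 - <<'E'
from h import *
s=sensors.observe();print(s['tool_pos'],s['tool_rot'],s['qpos'])
t=s['tool_pos']
for n in('side','wrist','scene'):
    c=grab(n,n+'8'); im=c['frame'][:,:,::-1].copy()
    pts={'tip':t+[0,0,-.025],'tcp':t,'tipyp':t+[0,.0095,-.025]}
    for sx in(-.095,.095):
        for sy in(-.0375,.0375): pts[f'b{sx}{sy}']=t+[sx,sy,.041]
    im=cv2.resize(im,None,fx=4,fy=4,interpolation=cv2.INTER_CUBIC)
    for k,p in pts.items():
        u=proj(c,p); print(n,k,u.round(0)); cv2.circle(im,tuple(int(a*4+2) for a in u),4,(0,255,0) if k[0]=='b' else (0,0,255),2)
    x,y=proj(c,t); x=int(x*4);y=int(y*4);x0=max(0,x-400);y0=max(0,y-280)
    cv2.imwrite(f'pics/{n}8m.png',im[y0:y0+560,x0:x0+800])
E
```

```text
[0.48905858 0.14437263 0.06943323] [-1.57055749e+00 -2.34396332e-04 -1.57121643e+00] [ 1.36830708e-01  4.88558206e-01  1.76005477e+00 -3.40092982e-04
  8.92775181e-01  1.37464079e-01]
side tip [311. 256.]
side tcp [312. 247.]
side tipyp [311. 260.]
side b-0.095-0.0375 [365. 222.]
side b-0.0950.0375 [365. 252.]
side b0.095-0.0375 [264. 214.]
side b0.0950.0375 [259. 243.]
wrist tip [277. 240.]
wrist tcp [277. 257.]
wrist tipyp [277. 224.]
wrist b-0.095-0.0375 [ 50. 378.]
wrist b-0.0950.0375 [ 17. 203.]
wrist b0.095-0.0375 [505. 378.]
wrist b0.0950.0375 [537. 203.]
scene tip [329. 197.]
scene tcp [330. 190.]
scene tipyp [333. 197.]
scene b-0.095-0.0375 [307. 159.]
scene b-0.0950.0375 [334. 156.]
scene b0.095-0.0375 [327. 199.]
scene b0.0950.0375 [358. 196.]
```

View pics/side8m.png

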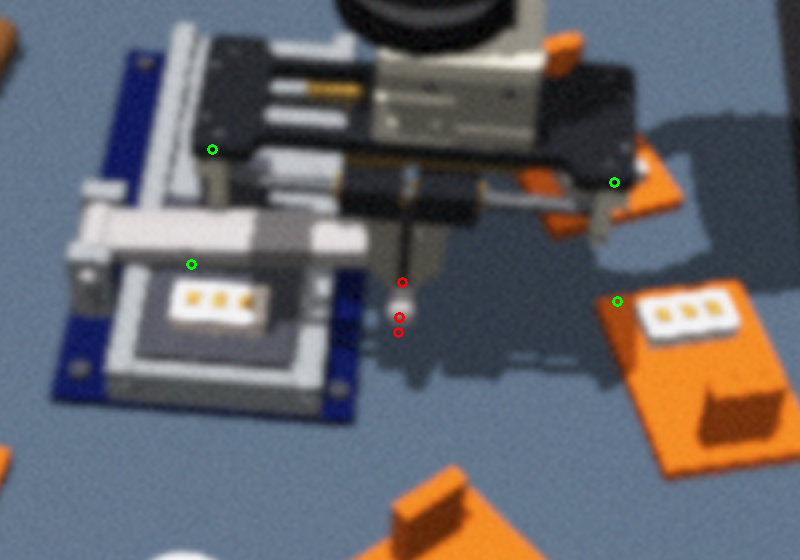

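View pics/scene8m.png

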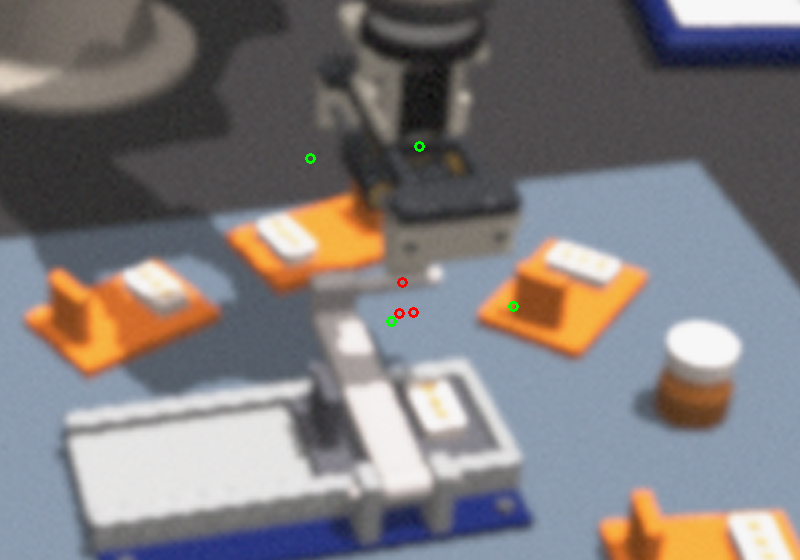

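View pics/wrist8m.png

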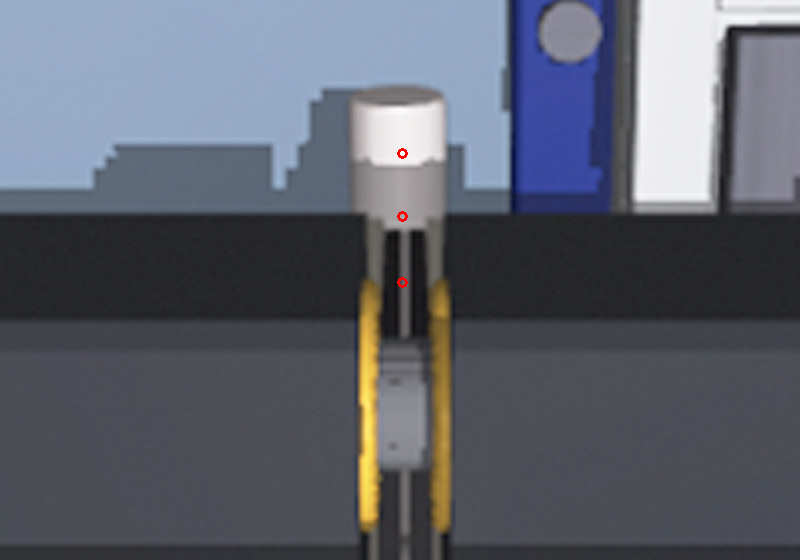

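```bash
python3 - <<'E'
from h import *
t=np.array([5.24709799e-01, 8.51205697e-05, 2.18119301e-01])
out=[]
for n in('side','scene'):
    c=load(n+'0'); im=cv2.resize(cv2.imread(f'pics/{n}0.png'),None,fx=4,fy=4,interpolation=cv2.INTER_CUBIC)
    P=[t]
    for sx in(-1,1):
        for sy in (-1,1):
            P+= [t+[sx*.046,sy*.0095,-.025],t+[sx*.095,sy*.0375,.041]]
    for i,p in enumerate(P):
        u=proj(c,p); cv2.circle(im,tuple(int(a*4+2) for a in u),4,(0,0,255) if i%2 else (0,255,0),2)
    x,y=(proj(c,t)*4).astype(int);x0=x-250;y0=max(0,y-250)
    out.append(im[y0:y0+500,x0:x0+400] if n=='scene' else im[y0:y0+500,x0:x0+400])
    print(n,x0,y0)
cv2.imwrite('pics/g0.png',np.hstack(out))
E
```

```text
side 956 299
scene 858 355
```

View pics/g0.png

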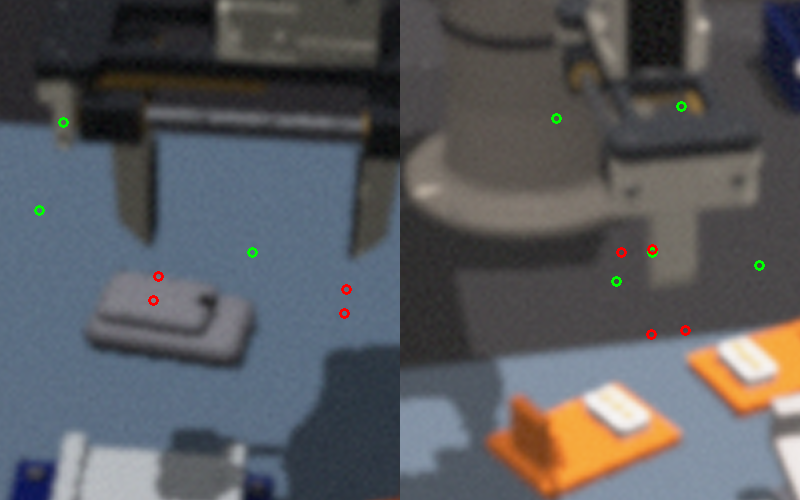

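```bash
python3 - <<'E'
from h import *
S,C=load('side0'),load('scene0')
px=lambda x0,y0,u,v:((x0+u+.5)/4-.5,(y0+v+.5)/4-.5)
s=lambda u,v:px(956,299,u,v); c=lambda u,v:px(858,355,u,v)
# +y-side outer tip corner: side left finger bottom outer-front ; scene near finger right(+y) bottom
print(tri((S,s(125,225)),(C,c(295,285))), 'front')
print(tri((S,s(150,243)),(C,c(295,285))))
for name,q in(('s L inner',(S,s(150,243))),('s R inner',(S,s(352,257)))):
    for y in(.0095,): 
        o,d=ray(*q); print(name,o+d*(y-o[1])/d[1])
o,d=ray(C,c(295,285)); x=.5247+.046+.015; print(o+d*(x-o[0])/d[0])
E
```

```text
(array([0.58555389, 0.01003259, 0.2329483 ]), [np.float64(2.333801663590444), np.float64(2.333801663590518)]) front
(array([0.57345298, 0.01275033, 0.22558722]), [np.float64(2.3795850347240886), np.float64(2.3795850347240957)])
s L inner [0.57242213 0.0095     0.22577294]
s R inner [0.47737587 0.0095     0.22532193]
[0.5857     0.01150833 0.23072873]
```

The reported TCP is about 32 mm below where the cameras show the fingertips: triangulated tips z≈0.225 against the nominal 0.193. So my grasps only brushed the top of the rod. I'll open and go about 27 mm lower.

>>> send_rows(
  motion=[
    [[0, -0.01, 0, 0], [0, -0.01, 0, 0], [0, -0.01, 0, 0], [0, -0.01, 0, 0], [0, -0.005, 0, 0], [0, 0.005, 0, 0], [0, 0.017, 0, 0], [0, 0.026, 0, 0]],
  ],
  gripper=0.5,
)

```text
time: 10.0
tool_pos: [0.4886, 0.1443, 0.0419]
tool_rot: [-1.572, -0.0, -1.571]
contact_force: [-0.2, -0.3, -0.8]
opening: 0.0458
```

```bash
python3 - <<'E'
from h import *
s=sensors.observe();print(s['time'],s['tool_pos'],s['contact_force'],s['opening'])
for n in('side','wrist','scene'): grab(n,n+'9')
crop('side9',260,180,100,100,4,'a');crop('scene9',290,130,100,100,4,'c')
cv2.imwrite('pics/m9.png',np.hstack([cv2.imread('pics/a.png'),cv2.imread('pics/c.png')]))
E
```

```text
10.0 [0.4885685  0.14427979 0.04193747] [-0.18554621 -0.2641181  -0.84607431] 0.04575157179736085
```

View pics/m9.png

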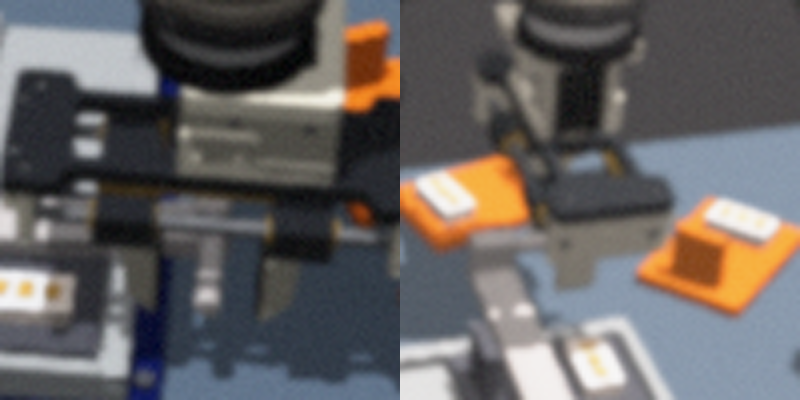

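View pics/wrist9.png

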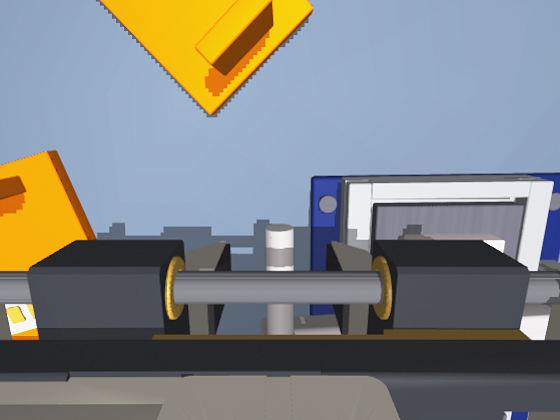

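The rod tip (207,290 in the side crop) now lies between the fingers, above their tips. Closing.

>>> send_rows(
  motion=[
    [[0, 0, 0, 0], [0, 0, 0, 0], [0, 0, 0, 0], [0, 0, 0, 0], [0, 0, 0, 0], [0, 0, 0, 0], [0, 0, 0, 0], [0, 0, 0, 0]],
  ],
  gripper=0,
  grip_force=30,
)

```text
time: 10.95
tool_pos: [0.4884, 0.1443, 0.0425]
tool_rot: [-1.573, -0.001, -1.571]
contact_force: [-0.7, 0.8, 1.0]
opening: 0.0108
```

>>> send_rows(
  motion=[
    [[0, -0.002, 0.0002, 0], [0, -0.004, 0.0005, 0], [0, -0.006, 0.001, 0], [0, -0.008, 0.0015, 0]],
  ],
)

```text
time: 11.35
tool_pos: [0.4903, 0.1443, 0.0505]
tool_rot: [-1.572, -0.0, -1.571]
contact_force: [3.3, 0.9, -5.6]
opening: 0.011
```

```bash
sed -i 's/z-.006/z+.026/g' arc.py; sed -i 's/round(-d\[1\],4),round(d\[0\],4)/float(round(-d[1],4)),float(round(d[0],4))/' arc.py; python3 arc.py .4903 .0505 .55 8; echo; python3 arc.py .4903 .0505 1.1 16
```

```text
th now 0.11702406960432361 radius 0.15997862357202605
[0, -0.0081, 0.003, 0], [0, -0.0163, 0.0057, 0], [0, -0.0243, 0.0089, 0], [0, -0.0321, 0.0125, 0], [0, -0.0398, 0.0165, 0], [0, -0.0472, 0.0209, 0], [0, -0.0543, 0.0257, 0], [0, -0.0612, 0.0309, 0], 

th now 0.11702406960432361 radius 0.15997862357202605
[0, -0.0092, 0.0034, 0], [0, -0.0185, 0.0066, 0], [0, -0.0275, 0.0103, 0], [0, -0.0363, 0.0146, 0], [0, -0.0448, 0.0194, 0], [0, -0.053, 0.0248, 0], [0, -0.0608, 0.0306, 0], [0, -0.0683, 0.0369, 0], [0, -0.0754, 0.0437, 0], [0, -0.082, 0.0508, 0], [0, -0.0882, 0.0584, 0], [0, -0.094, 0.0663, 0], [0, -0.0992, 0.0746, 0], [0, -0.1039, 0.0832, 0], [0, -0.108, 0.092, 0], [0, -0.1117, 0.1011, 0],
```

>>> send_rows(
  motion=[
    [[0, -0.0081, 0.0026, 0], [0, -0.0163, 0.0057, 0], [0, -0.0243, 0.0089, 0], [0, -0.0321, 0.0125, 0], [0, -0.0398, 0.0165, 0], [0, -0.0472, 0.0209, 0], [0, -0.0543, 0.0257, 0], [0, -0.0612, 0.0309, 0]],
  ],
)

```text
time: 12.15
tool_pos: [0.5202, 0.1446, 0.1122]
tool_rot: [-1.575, -0.0, -1.571]
contact_force: [-5.9, 1.7, -2.6]
opening: 0.011
```

```bash
python3 -c "
from h import *
s=sensors.observe();print(s['tool_pos'],s['contact_force'],s['opening'])
import subprocess;print(subprocess.run(['python3','arc.py',str(s['tool_pos'][0]),str(s['tool_pos'][2]),'1.1','8'],capture_output=True,text=True).stdout)"
```

```text
[0.52019783 0.14457951 0.1122081 ] [-5.86601926  1.73235216 -2.56397749] 0.011020166122069927
th now 0.5485617659796955 radius 0.16028880304463083
[0, -0.0077, 0.008, 0], [0, -0.0155, 0.0156, 0], [0, -0.0228, 0.0238, 0], [0, -0.0295, 0.0325, 0], [0, -0.0356, 0.0416, 0], [0, -0.0411, 0.0512, 0], [0, -0.0459, 0.061, 0], [0, -0.0499, 0.0712, 0],
```

>>> send_rows(
  motion=[
    [[0, -0.0077, 0.0075, 0], [0, -0.0155, 0.0156, 0], [0, -0.0228, 0.0238, 0], [0, -0.0295, 0.0325, 0], [0, -0.0356, 0.0416, 0], [0, -0.0411, 0.0512, 0], [0, -0.0459, 0.061, 0], [0, -0.0499, 0.0712, 0]],
  ],
)

```text
time: 12.95
tool_pos: [0.5916, 0.1452, 0.1641]
tool_rot: [-1.575, 0.001, -1.571]
contact_force: [-7.5, 2.2, 8.5]
opening: 0.0112
```

```bash
python3 -c "
from h import *
s=sensors.observe();print(s['tool_pos'],s['contact_force'],s['opening'])
import subprocess;print(subprocess.run(['python3','arc.py',str(s['tool_pos'][0]),str(s['tool_pos'][2]),'1.6','8'],capture_output=True,text=True).stdout)"
```

```text
[0.59156584 0.14518802 0.16405501] [-7.54507288  2.15624302  8.53282186] 0.011167650962212495
th now 1.1049292768034988 radius 0.1609329904244101
[0, -0.0014, 0.01, 0], [0, -0.0038, 0.0195, 0], [0, -0.0057, 0.0292, 0], [0, -0.0069, 0.0389, 0], [0, -0.0076, 0.0488, 0], [0, -0.0076, 0.0586, 0], [0, -0.007, 0.0685, 0], [0, -0.0058, 0.0782, 0],
```

>>> send_rows(
  motion=[
    [[0, -0.0034, 0.0095, 0], [0, -0.006, 0.0195, 0], [0, -0.0079, 0.0292, 0], [0, -0.0091, 0.0389, 0], [0, -0.0098, 0.0488, 0], [0, -0.0098, 0.0586, 0], [0, -0.0092, 0.0685, 0], [0, -0.0082, 0.0772, 0]],
  ],
)

```text
time: 13.75
tool_pos: [0.6694, 0.146, 0.1735]
tool_rot: [-1.574, 0.002, -1.57]
contact_force: [-3.1, 2.0, 3.0]
opening: 0.0111
```

```bash
python3 - <<'E'
from h import *
s=sensors.observe();print(s['time'],s['tool_pos'],s['contact_force'],s['opening'])
for n in('side','wrist','scene'): grab(n,n+'10')
crop('side10',220,130,130,130,3,'a');crop('scene10',240,90,130,130,3,'c')
cv2.imwrite('pics/m10.png',np.hstack([cv2.imread('pics/a.png'),cv2.imread('pics/c.png')]))
E
python3 arc.py .67 .1723 1.6 1
```

```text
13.75 [0.66942521 0.14595648 0.17352304] [-3.07932234  1.95548998  2.99474905] 0.0111113212744396
th now 1.5989052994684156 radius 0.16163703164807253
[0, 0.0024, -0.0002, 0],
```

View pics/m10.png

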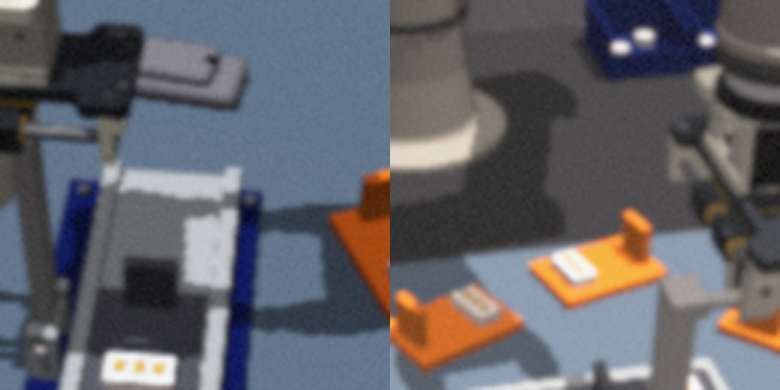

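>>> send_rows(
  motion=[
    [[0, 0, 0, 0], [0, 0, 0, 0], [0, 0, 0, 0], [0, 0, 0, 0], [0, -0.015, 0, 0], [0, -0.035, 0, 0], [0, -0.055, 0, 0], [0, -0.07, 0, 0]],
  ],
  gripper=0.35,
)

```text
time: 14.7
tool_pos: [0.6705, 0.1455, 0.2448]
tool_rot: [-1.569, 0.002, -1.57]
contact_force: [-0.4, 0.3, -0.1]
opening: 0.0319
```

>>> send_rows(
  motion=[
    [[0.01, 0, -0.012, -8], [0.02, 0, -0.024, -16], [0.03, 0, -0.036, -24], [0.04, 0, -0.048, -32], [0.05, 0, -0.06, -40], [0.06, 0, -0.072, -48], [0.07, 0, -0.084, -56], [0.075, 0, -0.091, -64]],
  ],
)

```text
time: 15.5
tool_pos: [0.5786, 0.0696, 0.2447]
tool_rot: [-1.569, -0.001, -0.448]
contact_force: [-0.2, 0.4, 0.2]
opening: 0.0323
```

>>> send_rows(
  motion=[
    [[0, 0, 0, -8], [0, 0, 0, -16], [0, 0, 0, -24], [0, 0, 0, -26.7], [0, 0, 0, -26.7]],
  ],
)

```text
time: 16.0
tool_pos: [0.5786, 0.0694, 0.2447]
tool_rot: [-1.57, -0.001, 0.018]
contact_force: [-0.2, -0.6, 0.1]
opening: 0.0321
```

```bash
python3 - <<'E'
from h import *
s=sensors.observe();print(s['time'],s['tool_pos'],s['tool_rot'],s['contact_force'],s['opening'])
for n in('side','wrist','scene'): grab(n,n+'11')
crop('side11',160,60,200,200,2,'a');crop('scene11',200,60,200,200,2,'c')
cv2.imwrite('pics/m11.png',np.hstack([cv2.imread('pics/a.png'),cv2.imread('pics/c.png')]))
E
```

```text
16.0 [0.57855587 0.06936136 0.2447417 ] [-1.56984291e+00 -1.32576156e-03  1.76017258e-02] [-0.23136949 -0.5541138   0.12218416] 0.03208298310679048
```

View pics/m11.png

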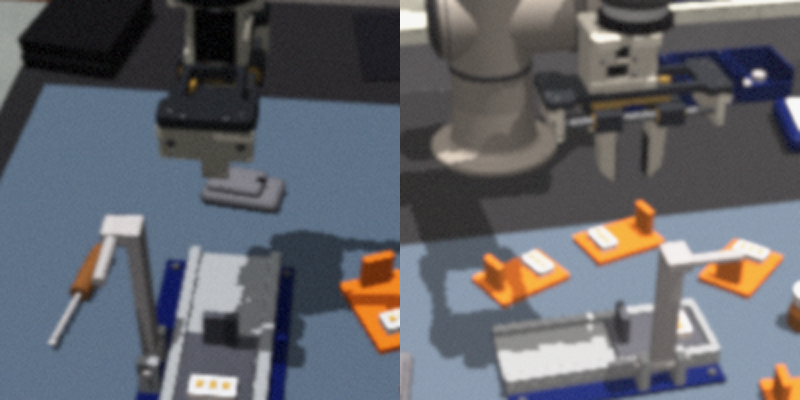

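View pics/wrist11.png

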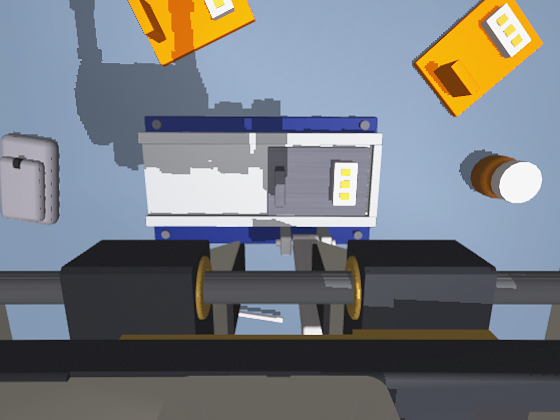

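```bash
python3 - <<'E'
from h import *
crop('wrist11',130,100,260,160,3,'w11c')
E
```

```text
(no output)
```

View pics/w11c.png

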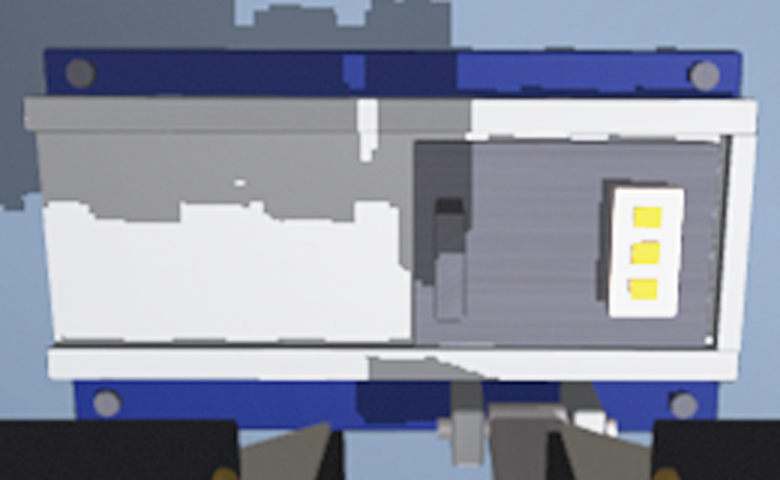

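```bash
python3 - <<'E'
from h import *
from fit2 import q
c=load('wrist11'); X,Y,a=q[:3];
def F(p): m=p-[X,Y,0]; return np.array([np.cos(a)*m[0]+np.sin(a)*m[1],-np.sin(a)*m[0]+np.cos(a)*m[1],p[2]])*1000
P=lambda u,v:(130+(u+.5)/3-.5,100+(v+.5)/3-.5)
for n,u,z in [('open -x',(25,98),.03),('open +x',(50,380),.03),('wall -x',(755,100),.03),('wall +x',(738,380),.03),('edge-',(414,140),.03),('edge+',(412,345),.03),('tab',(435,212),.07),('tab',(463,212),.07),('tab',(463,320),.07),('tab',(437,320),.07)]:
    p=atz(c,P(*u),z); print(n,p.round(4),F(p).round(1))
E
```

```text
open -x [ 0.5278 -0.0789  0.03  ] [ -51.9 -118.5   30. ]
open +x [ 0.6319 -0.0782  0.03  ] [  52.1 -119.2   30. ]
wall -x [0.5243 0.1788 0.03  ] [-52.1 139.3  30. ]
wall +x [0.6277 0.1817 0.03  ] [ 51.4 140.8  30. ]
edge- [0.5402 0.0584 0.03  ] [-37.8  18.7  30. ]
edge+ [0.616  0.0583 0.03  ] [38.  17.6 30. ]
tab [0.5602 0.0665 0.07  ] [-17.7  26.5  70. ]
tab [0.56   0.0756 0.07  ] [-17.7  35.6  70. ]
tab [0.5961 0.0763 0.07  ] [18.4 35.8 70. ]
tab [0.5963 0.0677 0.07  ] [18.5 27.2 70. ]
```

>>> send_rows(
  motion=[
    [[0, 0.03, 0.002, 0], [0, 0.065, 0.002, 0], [0, 0.1, 0.002, 0], [0, 0.13, 0.002, 0], [0, 0.155, 0.002, 0], [0, 0.17, 0.002, 0], [0, 0.17, 0.002, 0]],
  ],
)

```text
time: 16.85
tool_pos: [0.5772, 0.0716, 0.0724]
tool_rot: [-1.57, 0.004, 0.015]
contact_force: [-0.0, 0.4, -0.2]
opening: 0.0318
```

```bash
python3 - <<'E'
from h import *
s=sensors.observe();print(s['time'],s['tool_pos'],s['tool_rot'],s['contact_force'],s['opening'])
for n in('side','wrist','scene'): grab(n,n+'12')
crop('side12',200,110,120,120,3.33,'a');crop('scene12',250,110,120,120,3.33,'c')
cv2.imwrite('pics/m12.png',np.hstack([cv2.imread('pics/a.png'),cv2.imread('pics/c.png')]))
E
```

```text
16.85 [0.5771877  0.07162228 0.07237682] [-1.56968486  0.00360535  0.01523134] [-0.03526548  0.4464037  -0.16015635] 0.03183852129068911
```

View pics/m12.png

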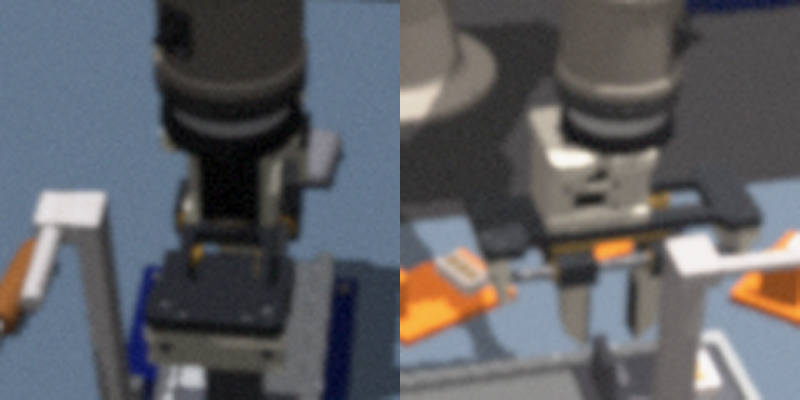

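View pics/wrist12.png

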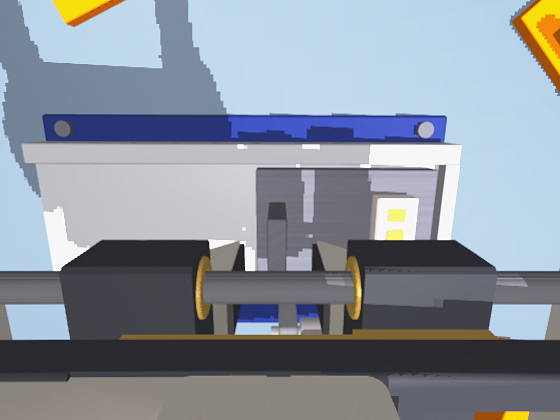

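The tab (wrist u≈268-286) is centred between the fingers. Going down the rest and closing.

>>> send_rows(
  motion=[
    [[0, 0.01, 0, 0], [0, 0.022, 0, 0], [0, 0.033, 0, 0], [0, 0.038, 0, 0], [0, 0.038, 0, 0]],
  ],
)

```text
time: 17.5
tool_pos: [0.5788, 0.0717, 0.0364]
tool_rot: [-1.57, -0.001, 0.016]
contact_force: [0.7, -0.7, 0.8]
opening: 0.0319
```

>>> send_rows(
  motion=[
    [[0, 0, 0, 0], [0, 0, 0, 0], [0, 0, 0, 0], [0, 0, 0, 0], [0, 0, 0, 0], [0, 0, 0, 0]],
  ],
  gripper=0,
  grip_force=15,
)

```text
time: 18.1
tool_pos: [0.5791, 0.0716, 0.0368]
tool_rot: [-1.57, -0.001, 0.016]
contact_force: [0.1, -0.9, 2.1]
opening: 0.0098
```

```bash
python3 - <<'E'
from h import *
s=sensors.observe();print(s['time'],s['tool_pos'],s['tool_rot'],s['contact_force'],s['opening'])
grab('wrist','wrist13');grab('scene','scene13')
crop('scene13',270,140,120,120,3.33,'c');crop('wrist13',180,100,240,240,1.667,'a')
cv2.imwrite('pics/m13.png',np.hstack([cv2.imread('pics/a.png')[:400],cv2.imread('pics/c.png')[:400]]))
E
```

```text
18.1 [0.57910076 0.07157455 0.0367749 ] [-1.56987211e+00 -1.31369041e-03  1.55998844e-02] [ 0.11721261 -0.85489373  2.10715413] 0.009774358410020965
```

View pics/m13.png

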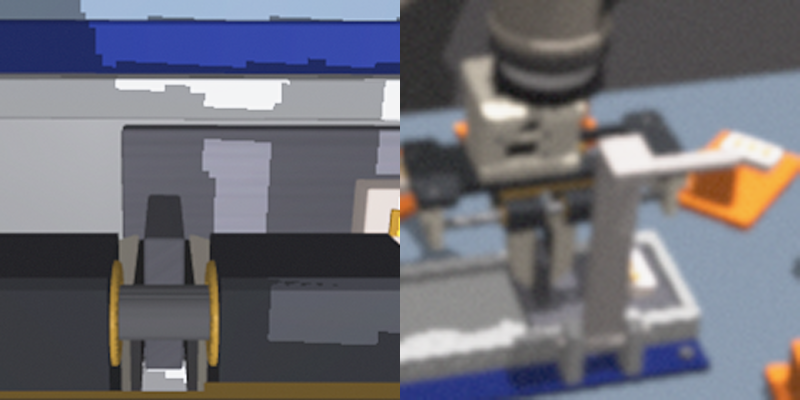

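>>> send_rows(
  motion=[
    [[0, 0, -0.01, 0], [0, 0, -0.025, 0], [0, 0, -0.04, 0], [0, 0, -0.055, 0], [0, 0, -0.07, 0], [0, 0, -0.082, 0], [0, 0, -0.09, 0], [0, 0, -0.09, 0]],
  ],
)

```text
time: 19.0
tool_pos: [0.5806, -0.0207, 0.0368]
tool_rot: [-1.572, -0.001, 0.015]
contact_force: [-0.7, -5.4, 2.0]
opening: 0.0097
```

```bash
python3 - <<'E'
from h import *
s=sensors.observe();print(s['time'],s['tool_pos'],s['tool_rot'],s['contact_force'],s['opening'])
E
```

```text
19.0 [ 0.58058642 -0.02068622  0.03676402] [-1.57174349e+00 -1.44775891e-03  1.47262674e-02] [-0.6978884  -5.39513653  1.9659831 ] 0.009709565574707485
```

>>> send_rows(
  motion=[
    [[0, 0, -0.01, 0], [0, 0, -0.022, 0], [0, 0, -0.034, 0], [0, 0, -0.042, 0], [0, 0, -0.0455, 0], [0, 0, -0.0455, 0], [0, 0, -0.0455, 0]],
  ],
)

```text
time: 19.7
tool_pos: [0.5812, -0.0667, 0.0368]
tool_rot: [-1.573, -0.001, 0.015]
contact_force: [-0.4, -1.6, 2.6]
opening: 0.0096
```

```bash
python3 - <<'E'
from h import *
s=sensors.observe();print(s['time'],s['tool_pos'],s['tool_rot'],s['contact_force'],s['opening'])
for n in('side','wrist','scene'): grab(n,n+'14')
crop('scene14',230,170,150,110,5,'c14')
E
```

```text
19.7 [ 0.58119743 -0.06673831  0.03677531] [-1.57286816e+00 -1.26484779e-03  1.49802282e-02] [-0.40115234 -1.57122953  2.60401383] 0.009583479876847338
```

View pics/c14.png

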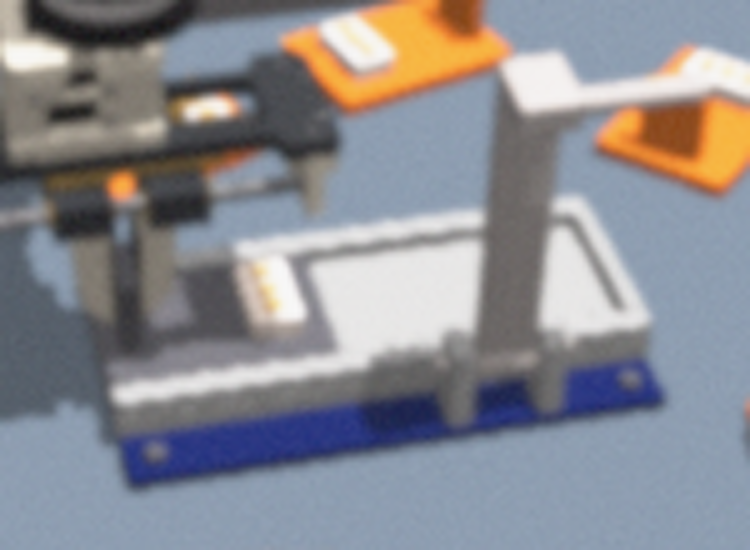

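View pics/wrist14.png

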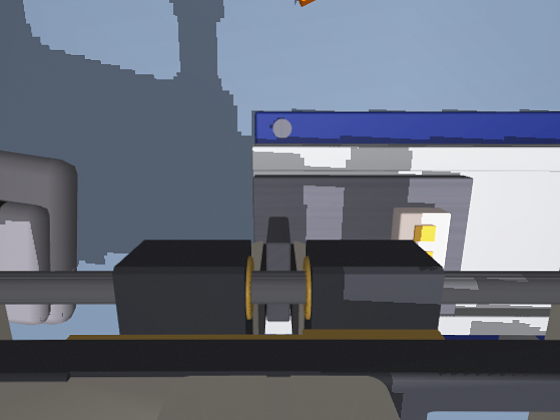

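Carrier edge and rail end both stand at u≈253, so it is flush. Releasing and rising.

>>> send_rows(
  motion=[
    [[0, 0, 0, 0], [0, 0, 0, 0], [0, 0, 0, 0], [0, 0, 0, 0], [0, -0.02, 0, 0], [0, -0.06, 0, 0], [0, -0.1, 0, 0], [0, -0.14, 0, 0]],
  ],
  gripper=0.35,
)

```text
time: 20.65
tool_pos: [0.5807, -0.0663, 0.1782]
tool_rot: [-1.573, -0.001, 0.015]
contact_force: [-0.0, -0.1, -0.1]
opening: 0.0323
```

>>> send_rows(
  motion=[
    [[0, -0.03, 0.01, 0], [0, -0.06, 0.03, 0], [0, -0.08, 0.05, 0], [0, -0.08, 0.05, 0]],
  ],
)

```text
time: 21.05
tool_pos: [0.5811, -0.0142, 0.2616]
tool_rot: [-1.573, -0.007, 0.018]
contact_force: [-0.2, 0.2, -0.4]
opening: 0.0323
```

```bash
python3 - <<'E'
from h import *
s=sensors.observe();print(s['time'],s['tool_pos'],s['tool_rot'],s['contact_force'],s['opening'])
for n in('side','wrist','scene'): grab(n,n+'15')
crop('wrist15',130,100,260,160,3,'w15c')
crop('scene15',230,170,150,110,4,'c15')
E
```

```text
21.05 [ 0.58109767 -0.01415852  0.26155207] [-1.57285703 -0.00721254  0.01761914] [-0.16349957  0.20437686 -0.41544952] 0.03225088531549241
```

View pics/w15c.png

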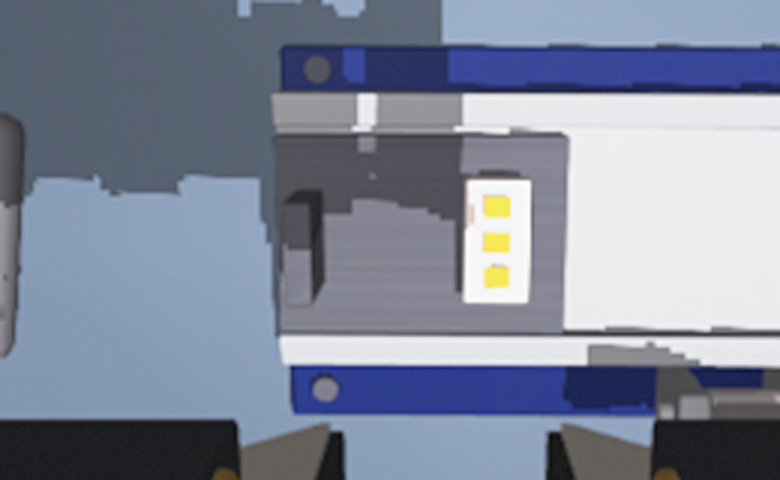

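View pics/c15.png

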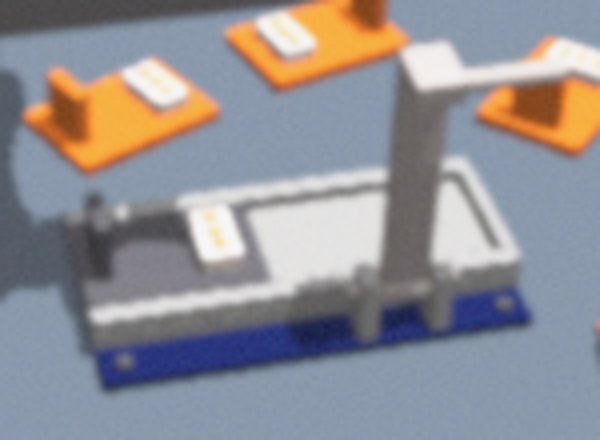

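Carrier and rail end lines agree within about 1 mm. Back to the rod.

>>> send_rows(
  motion=[
    [[0.01, 0, 0.02, 8], [0.02, 0, 0.04, 16], [0.035, 0, 0.06, 24], [0.05, 0, 0.08, 32], [0.065, 0, 0.1, 40], [0.08, 0, 0.12, 48], [0.09, 0, 0.14, 56], [0.092, 0, 0.1586, 64]],
  ],
)

```text
time: 22.0
tool_pos: [0.6695, 0.1432, 0.2536]
tool_rot: [-1.576, -0.0, -1.109]
contact_force: [-0.7, 0.5, -0.2]
opening: 0.0321
```

>>> send_rows(
  motion=[
    [[0, 0, 0, 8], [0, 0, 0, 16], [0, 0, 0, 24], [0, 0, 0, 26.7], [0, 0, 0, 26.7]],
  ],
)

```text
time: 22.5
tool_pos: [0.6693, 0.142, 0.2516]
tool_rot: [-1.579, -0.003, -1.576]
contact_force: [0.4, 1.1, -0.4]
opening: 0.0322
```

```bash
python3 - <<'E'
from h import *
s=sensors.observe();print(s['time'],s['tool_pos'],s['tool_rot'],s['contact_force'],s['opening'])
grab('wrist','wrist16')
E
```

```text
22.5 [0.66929389 0.14204945 0.25157059] [-1.57852387 -0.00314298 -1.57603252] [ 0.39784819  1.0736143  -0.38393443] 0.03217606505569657
```

View pics/wrist16.png

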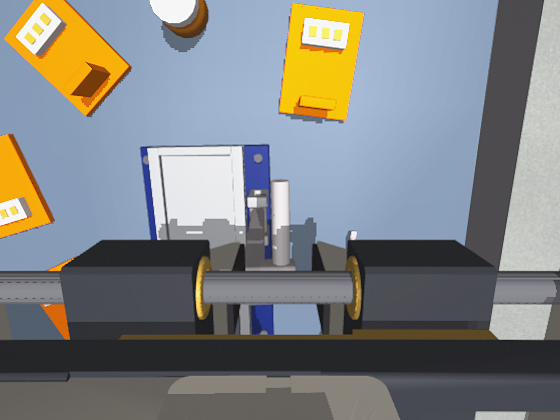

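>>> send_rows(
  motion=[
    [[-0.002, 0.02, 0.001, 0], [-0.004, 0.04, 0.001, 0], [-0.004, 0.06, 0.001, 0], [-0.004, 0.074, 0.001, 0], [-0.004, 0.078, 0.001, 0], [-0.004, 0.078, 0.001, 0]],
  ],
)

```text
time: 23.15
tool_pos: [0.6695, 0.1455, 0.1729]
tool_rot: [-1.58, -0.003, -1.574]
contact_force: [1.3, -0.1, -0.2]
opening: 0.032
```

>>> send_rows(
  motion=[
    [[0, 0, 0, 0], [0, 0, 0, 0], [0, 0, 0, 0], [0, 0, 0, 0], [0, 0, 0, 0], [0, 0, 0, 0]],
  ],
  gripper=0,
  grip_force=30,
)

```text
time: 23.75
tool_pos: [0.6698, 0.1455, 0.1736]
tool_rot: [-1.579, -0.003, -1.574]
contact_force: [0.9, -0.8, 4.2]
opening: 0.0113
```

```bash
cat > nx.py <<'E'
import sys,subprocess
from h import *
s=sensors.observe();print(s['time'],s['tool_pos'],s['tool_rot'],s['contact_force'],s['opening'])
print(subprocess.run(['python3','arc.py',str(s['tool_pos'][0]),str(s['tool_pos'][2]),sys.argv[1],'8'],capture_output=True,text=True).stdout)
E
python3 nx.py 1.1
```

```text
23.75 [0.66984056 0.14552068 0.17363319] [-1.57852017 -0.00328727 -1.57384025] [ 0.86987941 -0.7819273   4.22874737] 0.011280502074281898
th now 1.5967077095262991 radius 0.16293149083242445
[0, 0.0025, -0.0104, 0], [0, 0.002, -0.0202, 0], [0, 0.002, -0.0301, 0], [0, 0.0027, -0.04, 0], [0, 0.004, -0.0498, 0], [0, 0.0059, -0.0595, 0], [0, 0.0084, -0.069, 0], [0, 0.0115, -0.0784, 0],
```

```bash
sed -i 's/z+.026/z+.0225/g' arc.py; python3 nx.py 1.1
```

```text
23.75 [0.66984056 0.14552068 0.17363319] [-1.57852017 -0.00328727 -1.57384025] [ 0.86987941 -0.7819273   4.22874737] 0.011280502074281898
th now 1.5999595518368488 radius 0.15947096410357658
[0, -0.0009, -0.0099, 0], [0, -0.0015, -0.0198, 0], [0, -0.0015, -0.0298, 0], [0, -0.0008, -0.0397, 0], [0, 0.0005, -0.0496, 0], [0, 0.0024, -0.0593, 0], [0, 0.0049, -0.069, 0], [0, 0.008, -0.0784, 0],
```

>>> send_rows(
  motion=[
    [[0, -0.0009, -0.0099, 0], [0, -0.0015, -0.0198, 0], [0, -0.0015, -0.0298, 0], [0, -0.0008, -0.0397, 0], [0, 0.0005, -0.0496, 0], [0, 0.0024, -0.0593, 0], [0, 0.0049, -0.069, 0], [0, 0.008, -0.0784, 0]],
  ],
)

```text
time: 24.55
tool_pos: [0.5924, 0.1452, 0.1672]
tool_rot: [-1.575, -0.004, -1.574]
contact_force: [3.0, -2.3, 4.1]
opening: 0.0111
```

```bash
python3 nx.py .6
```

```text
24.55 [0.59238262 0.14516986 0.16717274] [-1.57453528 -0.00394704 -1.57388293] [ 2.98057906 -2.33115337  4.07822951] 0.011058545867407503
th now 1.1089255169648111 radius 0.1602995297689109
[0, 0.0047, -0.0091, 0], [0, 0.009, -0.0183, 0], [0, 0.0138, -0.0272, 0], [0, 0.0192, -0.0357, 0], [0, 0.0251, -0.0439, 0], [0, 0.0316, -0.0517, 0], [0, 0.0385, -0.0591, 0], [0, 0.0459, -0.0661, 0],
```

>>> send_rows(
  motion=[
    [[0, 0.0042, -0.0091, 0], [0, 0.0088, -0.0183, 0], [0, 0.0138, -0.0272, 0], [0, 0.0192, -0.0357, 0], [0, 0.0251, -0.0439, 0], [0, 0.0316, -0.0517, 0], [0, 0.0385, -0.0591, 0], [0, 0.0459, -0.0661, 0]],
  ],
)

```text
time: 25.35
tool_pos: [0.5262, 0.1448, 0.1215]
tool_rot: [-1.573, -0.004, -1.574]
contact_force: [1.6, -2.8, 4.3]
opening: 0.0111
```

```bash
python3 nx.py .12
```

```text
25.35 [0.52619044 0.14484308 0.12154974] [-1.57309358 -0.00448001 -1.57373509] [ 1.60868272 -2.82772456  4.26945342] 0.011062064533986596
th now 0.6006502350810148 radius 0.15944679864299913
[0, 0.0075, -0.0059, 0], [0, 0.0152, -0.0116, 0], [0, 0.0233, -0.0168, 0], [0, 0.0316, -0.0215, 0], [0, 0.0402, -0.0257, 0], [0, 0.049, -0.0293, 0], [0, 0.0581, -0.0324, 0], [0, 0.0673, -0.035, 0],
```

>>> send_rows(
  motion=[
    [[0, 0.0075, -0.0059, 0], [0, 0.0152, -0.0116, 0], [0, 0.0233, -0.0168, 0], [0, 0.0316, -0.0215, 0], [0, 0.0402, -0.0257, 0], [0, 0.049, -0.0293, 0], [0, 0.0581, -0.0324, 0], [0, 0.0673, -0.035, 0]],
  ],
)

```text
time: 26.15
tool_pos: [0.4904, 0.1447, 0.0534]
tool_rot: [-1.574, -0.004, -1.574]
contact_force: [-0.6, -0.9, 3.6]
opening: 0.0111
```

>>> send_rows(
  motion=[
    [[0, 0.003, -0.0005, 0], [0, 0.006, -0.0009, 0], [0, 0.009, -0.0013, 0], [0, 0.012, -0.0017, 0]],
  ],
)

```text
time: 26.55
tool_pos: [0.4876, 0.1447, 0.041]
tool_rot: [-1.576, -0.005, -1.574]
contact_force: [-4.9, -0.7, 2.5]
opening: 0.0112
```

```bash
python3 nx.py 0
```

```text
26.55 [0.4876382  0.14474914 0.04102497] [-1.57609485 -0.00452194 -1.5736635 ] [-4.93799587 -0.66875209  2.46442164] 0.011203834501122093
th now 0.03422064416814251 radius 0.1600305605104618
[0, 0.0008, 0.0007, 0], [0, 0.0015, 0.0006, 0], [0, 0.0021, 0.0005, 0], [0, 0.0028, 0.0004, 0], [0, 0.0035, 0.0003, 0], [0, 0.0042, 0.0002, 0], [0, 0.0048, 0.0001, 0], [0, 0.0055, 0.0001, 0],
```

>>> send_rows(
  motion=[
    [[0, 0.001, 0, 0], [0, 0.002, 0, 0], [0, 0.003, 0, 0], [0, 0.003, 0, 0]],
  ],
)

```text
time: 26.95
tool_pos: [0.4871, 0.1447, 0.0378]
tool_rot: [-1.577, -0.005, -1.574]
contact_force: [-4.3, -0.1, 1.1]
opening: 0.0108
```

>>> send_rows(
  motion=[
    [[0, 0.001, 0, 0], [0, 0.002, 0, 0], [0, 0.003, 0, 0], [0, 0.003, 0, 0]],
  ],
)

```text
time: 27.35
tool_pos: [0.4866, 0.1447, 0.0345]
tool_rot: [-1.578, -0.005, -1.574]
contact_force: [-4.6, -0.7, 1.2]
opening: 0.0106
```

>>> send_rows(
  motion=[
    [[0, 0.001, 0.0005, 0], [0, 0.002, 0.0005, 0], [0, 0.003, 0.0005, 0], [0, 0.003, 0.0005, 0]],
  ],
)

```text
time: 27.75
tool_pos: [0.4861, 0.1447, 0.0314]
tool_rot: [-1.58, -0.005, -1.574]
contact_force: [-7.1, -0.2, 4.4]
opening: 0.0109
```

>>> send_rows(
  motion=[
    [[0, 0.001, 0, 0], [0, 0.002, 0, 0], [0, 0.003, 0, 0], [0, 0.003, 0, 0]],
  ],
)

```text
time: 28.15
tool_pos: [0.4862, 0.1447, 0.0309]
tool_rot: [-1.579, -0.005, -1.574]
contact_force: [-11.4, -2.5, 27.8]
opening: 0.0113
```

```bash
python3 - <<'E'
from h import *
s=sensors.observe();print(s['time'],s['tool_pos'],s['tool_rot'],s['contact_force'],s['opening'])
for n in('side','wrist','scene'): grab(n,n+'17')
crop('side17',260,180,100,100,4,'a');crop('scene17',270,160,100,100,4,'c')
cv2.imwrite('pics/m17.png',np.hstack([cv2.imread('pics/a.png'),cv2.imread('pics/c.png')]))
E
```

```text
28.15 [0.48618897 0.14472127 0.03088692] [-1.57915149 -0.0047034  -1.57352988] [-11.38226862  -2.52575459  27.82177327] 0.011279383650171185
```

View pics/m17.png

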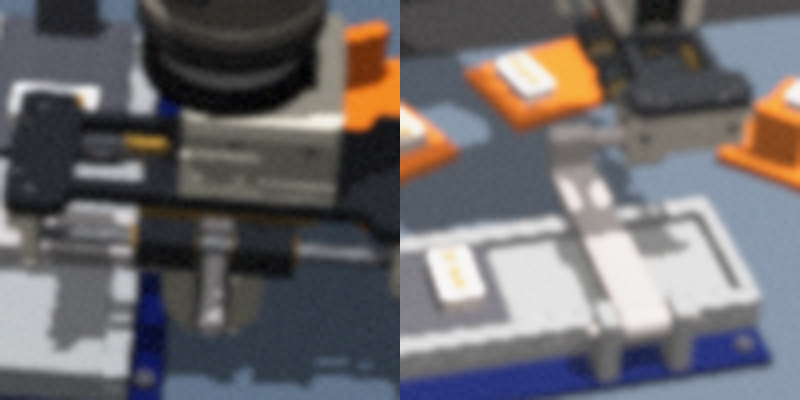

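Firm stop reached (28 N, z no longer falling). Release and retreat straight up.

>>> send_rows(
  motion=[
    [[0, 0, 0, 0], [0, 0, 0, 0], [0, 0, 0, 0], [0, 0, 0, 0], [0, 0, 0, 0], [0, -0.01, 0, 0], [0, -0.03, 0, 0], [0, -0.06, 0, 0]],
  ],
  gripper=0.5,
)

```text
time: 29.1
tool_pos: [0.4858, 0.1448, 0.0909]
tool_rot: [-1.582, -0.005, -1.574]
contact_force: [0.4, 0.3, 0.5]
opening: 0.0456
```

>>> send_rows(
  motion=[
    [[0.02, -0.03, 0, 0], [0.05, -0.06, 0.015, 0], [0.08, -0.1, 0.03, 0], [0.1, -0.13, 0.04, 0], [0.1, -0.13, 0.04, 0], [0.1, -0.13, 0.04, 0]],
  ],
)

```text
time: 29.7
tool_pos: [0.527, 0.0451, 0.2215]
tool_rot: [-1.581, -0.005, -1.575]
contact_force: [-0.3, -0.1, -0.6]
opening: 0.0461
```

```bash
python3 - <<'E'
from h import *
s=sensors.observe();print(s['time'],s['tool_pos'],s['tool_rot'],s['contact_force'],s['opening'])
for n in('side','wrist','scene'): grab(n,n+'18')
crop('side18',215,170,120,120,5,'s18c');crop('scene18',230,170,150,110,5,'c18c')
E
```

```text
29.7 [0.52696229 0.045114   0.22154885] [-1.58090757 -0.00488414 -1.57483032] [-0.2538557  -0.08477164 -0.63005806] 0.04605678523312964
```

View pics/s18c.png

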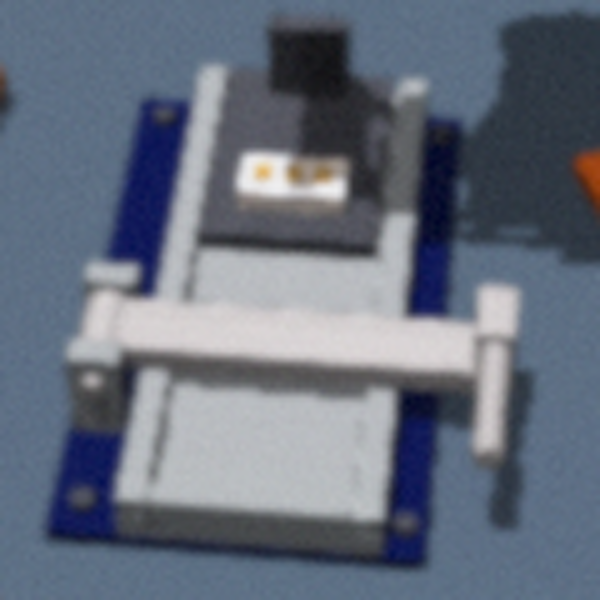

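View pics/c18c.png

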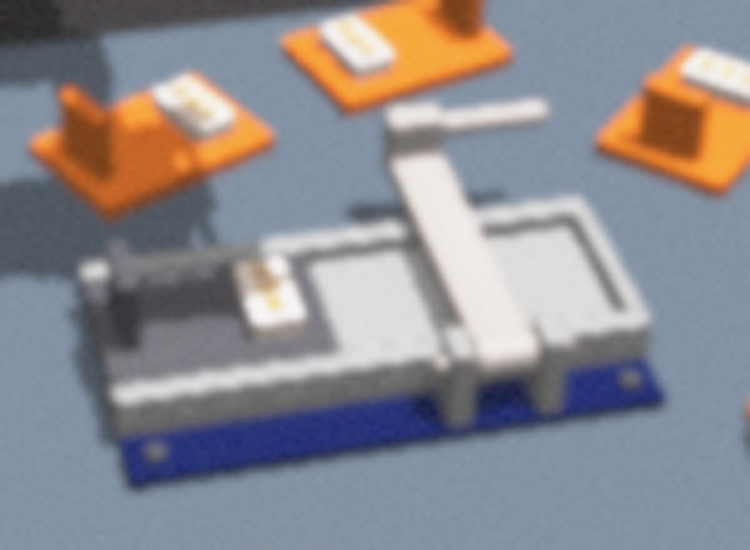

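View pics/wrist18.png

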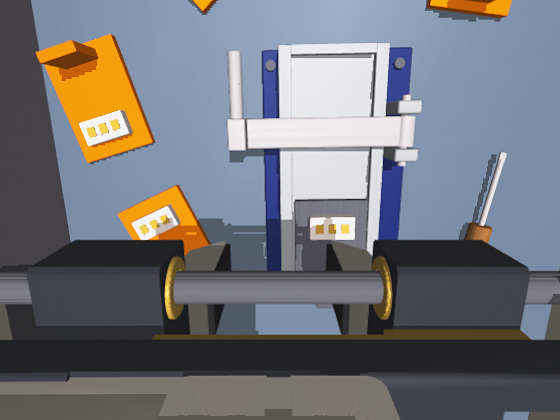

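```bash
python3 - <<'E'
from h import *
import fit2
from fit2 import q,T,P,least_squares
D={'side18':load('side18'),'scene18':load('scene18')}
s=P('side18',215,170,5);c=P('scene18',230,170,5)
L=[((-166,-14,29),s(519,287),'B'),((-150,-14,29),s(477,285),'B'),((-166,14,29),s(517,338),'B'),((-150,14,29),s(477,339),'B'),((-166,-14,29),c(385,115),'B'),((-166,14,29),c(438,107),'B'),((-158,70,19.5),s(488,454),'B'),((-158,70,19.5),c(543,108),'B'),
((38,110,10),s(202,238),'C'),((-38,110,10),s(380,246),'C'),((-23,95,22),s(347,200),'C'),((23,95,22),s(237,195),'C'),((23,71,22),s(240,155),'C'),((-23,71,22),s(349,157),'C')]
def f(v):
    p=q[:7].copy();p[4:7]=v;o={'side18':q[7:].reshape(4,3)[1],'scene18':q[7:].reshape(4,3)[2]}
    return np.concatenate([proj(D[ob[0]],T(p,np.array(a)/1000,g)+o[ob[0]])-ob[1] for a,ob,g in L])
r=least_squares(f,[0,0,-.12]);print('th,cx,cy',r.x);print(f(r.x).reshape(-1,2).round(1).tolist())
E
python3 - <<'E'
from h import *
crop('wrist18',220,40,200,200,3,'w18c')
E
```

```text
th,cx,cy [-1.11856104e-02  6.06759100e-05 -1.16690212e-01]
[[0.0, -0.1], [0.4, -0.4], [-0.1, -0.1], [-0.4, -1.0], [-0.2, -0.7], [-0.3, -0.5], [-0.1, 1.4], [0.1, 1.4], [-0.5, -0.7], [-0.6, 0.2], [-0.3, 0.0], [0.2, -0.5], [1.0, -0.0], [0.2, 1.0]]
```

View pics/w18c.png

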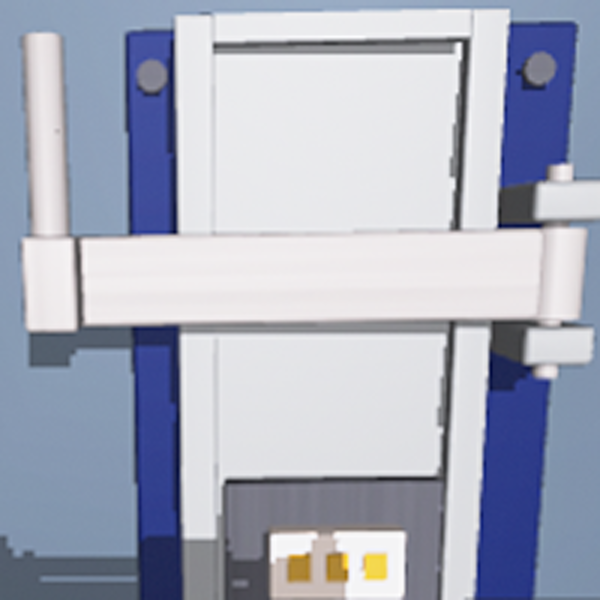

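```bash
python3 - <<'E'
from h import *
from fit2 import q
c=load('wrist18'); X,Y,a=q[:3]
def F(p): m=p-[X,Y,0]; return np.array([np.cos(a)*m[0]+np.sin(a)*m[1],-np.sin(a)*m[0]+np.cos(a)*m[1],p[2]])*1000
P=lambda u,v:(220+(u+.5)/3-.5,40+(v+.5)/3-.5)
for n,u in [('wall-',(175,15)),('wall+',(508,10)),('rear-',(224,480)),('rear+',(437,478))]: print(n,F(atz(c,P(*u),.03)).round(1))
c=load('wrist15');P=lambda u,v:(130+(u+.5)/3-.5,100+(v+.5)/3-.5)
for n,u in [('open-',(272,93)),('open+',(283,363)),('edge-',(275,137)),('edge+',(278,332)),('rear-',(567,137)),('rear+',(565,330))]: print(n,F(atz(c,P(*u),.03)).round(1))
E
```

```text
wall- [-51.9 140.2  30. ]
wall+ [ 51.2 139.6  30. ]
rear- [-37.3  -8.4  30. ]
rear+ [36.3 -8.6 30. ]
open- [ -52.2 -119.2   30. ]
open+ [  50.9 -118.8   30. ]
edge- [ -36.3 -118.7   30. ]
edge+ [  38.4 -120.3   30. ]
rear- [-36.8 -10.6  30. ]
rear+ [37.  -8.9 30. ]
```

```bash
python3 -c "
from h import *
hand_in()"
```

```text
the job is handed in; nothing more can be done
```

I swung the bar up, slid the carrier out until it was flush, swung the bar down to its stop, backed the arm off and handed in at about 30 s. The hand-in gives no verdict.

**Last checks**
- **Bar:** when pushed down it met a firm stop at 28 N. The final camera fit gives a joint angle of about −0.01 rad, against the limit of 0.06.
- **Carrier edge:** the wrist camera put it at fixture y ≈ −119 to −120 mm, with the open end measured at −119 mm. It was within about 1.5 mm of flush, and about 1 mm or less off the channel's middle line.
- **Flatness:** no picture showed the carrier lifting or tilting, but I did not measure its tilt separately.
- **Mouse, screwdriver and jar:** the arm never went near them, but I did not measure their positions again.

**What went wrong or disagreed**
- **Tool height:** the cameras showed the fingertips about 30 mm higher than the reported tool height implied. My first grasps only brushed the top of the rod, and it slipped out. I corrected for the offset, and the later grasps of the rod and tab held.
- **Bar at the start:** by the camera fit the bar began slightly raised, by about 0.06 rad, not fully down.
- **Side camera:** a fit leaning on the far side camera put the carrier edge at −116.7 mm, about 3 mm short of flush. That is within the 6 mm tolerance, and I trusted the closer wrist view instead.

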